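# Hook a foot pedal's return spring onto its anchor post

## Robot

A 7-joint arm with a two-finger parallel gripper is mounted at the origin on the work surface. World frame = base frame: x ahead of the robot, y to its left, z up, the work surface at z = 0. Lengths are in m, angles in rad, forces in N, time in s.
With the tool pointing down it reaches from about 0.425 to 0.95 m from the base axis. Payload 4.7 kg.
Tool frame: the origin (TCP) lies between the finger pads; the fingertips stand 25 mm ahead of it and the grasp point (between the pads) lies 6 mm ahead of it; z points along the fingers, y is the direction in which the jaws open and shut (so a half turn about z gives the same grasp; the last joint's range is limited). The gripper opens to 85 mm and grips with 20 to 120 N. Pads are 22 mm wide; open, the fingers measure 114 mm over their backs; the gripper's body (76 mm by 85 mm) begins 54 mm behind the grasp point. The pads swing forward as they close: fully open they stand 13 mm farther back than shut.
Start: joints at [-1.292, 0.469, -0.049, 1.532, 0.024, 1.141, -0.082], TCP at [0.204, 0.643, 0.256] pointing down, gripper open.
Joint ranges: [-2.59, 2.59], [-0.33, 1.99], [-1.39, 1.29], [0.1, 2.45], [-1.04, 4.18], [0.21, 1.99], [-2.66, 2.66]. Speed limits (rad/s): [2.57, 2.57, 3.14, 3.14, 3.14, 3.14, 3.14].

## Interface

Orientations are given as a rotation vector (axis times angle).
In Python, from plant import arm, vision, workorder, spotter gives the robot as it stands.
- The arm moves only by the tool step_arm, never from a script. Its argument "moves" is one flat list of numbers, 7 for each row, row after row: the turn, a rotation vector about the tool's x, y, z in degrees, then the shift along the tool's x, y, z in mm, then the closure, from -1 (fully open) to 1 (shut), so that 0 is half open. In form: [wx, wy, wz, tx, ty, tz, hand, wx, wy, wz, tx, ty, tz, hand, ...]. A call has 1 to 12 rows; each row shifts and turns the commanded pose from where the row before left it, along the tool's axes as they then stand; what a row does not reach is not made up. A row lasts 1/10 s, in which the tool goes at most 50 mm and 8.59 degrees, less where a joint would pass 70% of its speed; a pose out of reach is approached as far as the arm can. A call with a gripper value outside its range is refused whole. The fingers move at their own pace and stop on an object; the grip force is fixed at half the most. Time passes only in rows, so rows that do not move let the fingers close. It gives the time, the measured TCP pose, the force and the opening at its end, in the units of the state.
- arm.sense(): the state, without advancing time (a new reading comes with each control period).
- vision.capture(name): name is "side" or "top"; returns (picture, depth): 384x512x3 uint8, blue, green, red; 384x512 float32, m along the optical axis (not along the pixel's ray), 0 where there is no reading.
- vision.camera_params(name): a dict with "fx", "fy", "cx", "cy" (pixels), "T" (4x4, takes a point from camera to world coordinates). Camera axes: x right, y down, z forward; pixel columns grow to the right and rows downward; lengths in m; the calibration is good to about 2 mm. A picture is of the moment at which its call begins. camera_params takes no time and is no camera call.
- workorder.hand_in(): hands the job in, once; it reports no verdict.
Trained networks look in the newest picture that a camera, given by its name, has taken for a name from the list of things; names that differ only in an ending like _2 or _b are one class to them, and where a whole thing is asked for, a point or a joint stands for the part that bears it (a point fixed in the world has none). Each returns a list of dicts, best first, with "conf" (0 to 1); they miss things now and then, are a little off and sometimes report something else, mostly with a low value. They report only what shows in the picture. A call takes as long as a camera call. They do not tell look-alikes from the thing itself.
- spotter.find_in(target, camera): "at" ([x, y, z] in m, in world coordinates, good to about 4 mm: the middle of the surface that is visible of it).
The state is a dict: "time_s": time; "joints": joint angles; "qvel": joint speeds; "joint_torque": joint torques, N m; "position": TCP position; "eef_rot": TCP orientation; "contact_force": force on the tool from outside, world axes, zero at the start; "torque": the same for the moment, N m; "grip_width": finger opening in m.
Only numpy, scipy, OpenCV 4.12 (cv2) and the standard library are available. Lean on these libraries where they do the work, as an engineer would, in place of code of your own. Each camera call takes 0.05 s, during which the arm holds its last target.

## Task

Refit the return spring of the scroll saw's foot pedal: take the spring puller, catch the spring's wire end loop with its hook, draw the loop over the head of the anchor post and ease it down and back until it hangs on the post's neck and holds the treadle up. Touch the spring only with the puller, and neither overstretch it nor force anything. Then lay the puller down flat on the bench, clear of the pedal, and leave the mug, screwdriver and plywood scroll where they are.

Things in the scene. Friction and masses are not known exactly. Their poses are not given: they have to be found in the camera images.
- pedal: Foot pedal screwed to the bench: grey steel base plate 208 x 170 x 8 mm, black ribbed treadle. Origin on the plate's underside; x heel to toe (the way the spring is drawn), y to the spring's side. In mm: plate x -130..78, y -95..75; treadle x -100..32, y -87..17, up to 90 high; spring along y = 48 from its fixed end to the post. Beyond the toe lies bare bench.
- slot (a point): Middle of the post's adjusting slot, on the plate's top face (pedal frame 54, 48, 8 mm; same axes). The upright anchor post is fixed anywhere from 12 mm heelward (-x) to 12 mm toeward (+x) of here, not measured. Neck 8 mm diameter; head 11 mm, underside 25 mm and flat top, chamfered to 8 mm, 32 mm above the plate. Washer 14 mm wide, 2 mm thick at the foot.
- spring: Return spring, coil 20 mm diameter. Origin at its fixed end on the treadle's crank (pedal frame about -63, 48, 28 mm, 3 mm more toeward when the treadle is up); x along the spring towards the loop. It swings freely about that end, sideways and up and down; slack, the coil lies on a rubber pad and the loop hangs some 13 mm above the plate.
- loop_bar (a point): Middle (wire centre) of the far bar of the loop on the spring's loose end, 95 mm from the fixed end when slack; x outward along the spring, y along the bar, z up. Loop: level rectangle of 4 mm wire, inside 24 mm across (y), 15 mm long; spans x -21..2, y -16..16. Hook and post head fit in it side by side, not one behind the other. On the post, the bar bears on the neck's toeward side.
- loop (a joint): Stretch of the spring in m: 0 slack, 0.013 to 0.037 when on the post. The pull starts at 2 N and grows by 0.28 N per mm. Beyond 0.050 it is overstretched and spoilt.
- treadle (a joint): Angle of the treadle in rad: 0 = sagged down (spring off), 0.12 = fully up against its stop, where the hooked spring holds it; it takes 2 to 3 N of spring pull to rise.
- puller: Spring puller, some 140 g, lying on the bench: flat-sided wooden handle 90 long, 24 wide, 28 mm high; origin at the middle of its underside, x towards the hook, z up. A 6 mm steel shank runs from the handle's front (x 45) at height z 20 to x 107, where a hook bends down.
- hook (a point): Tip of the puller's hook (puller frame 103, 0, 3.7 mm, axes as the puller). The hook is a 5 mm round pin whose centreline runs from the shank's end (107, 0, 20.5) down and slightly back to here. A wire it pulls slides up under the shank; its 4 mm wire then has its centre at about z 15 and x 101 in the puller frame.
- mug: White mug, bystander, 80 mm diameter, 92 mm high, origin under its centre.
- screwdriver: Screwdriver, bystander, lying along its x, handle at -x, about 200 mm long.
- scroll: S-shaped plywood cut-out, bystander, about 130 x 80 x 12 mm, origin under its centre.
Not all that is in view belongs to the job. There is more than one size of the puller; the job needs the smallest.

How it is judged:
On the way, in this order (a step that is already met when the one before it is completed fails the run):
1. the puller's hook draws the spring out by its loop (value of joint loop above 0.006 m and contact force between puller and spring above 1.5 N), for 0.1 s.
2. the loop hangs on the post, the puller out of it (value of joint loop above 0.01 m and z of loop_bar in the frame of pedal below 0.032 m and contact force between puller and spring below 0.2 N), for 0.3 s.
At the end, for the whole second after the job is handed in: The loop is stretched onto the post: its bar beyond the post, below the head (bar at most 32 mm above the bench), spring stretched 10 to 42 mm, treadle up (over 0.10 rad); the puller lies flat on the bench, at rest, not touching the pedal (value of joint loop between 0.01 and 0.042 m and z of loop_bar in the frame of pedal between 0.012 and 0.032 m and y of loop_bar in the frame of slot between -0.015 and 0.015 m and x of loop_bar in the frame of slot between -0.01 and 0.022 m and value of joint treadle above 0.1 rad and height (world z) of puller below 0.006 m and angle between puller's own z axis and vertical below 0.15 rad and linear speed of puller below 0.02 m/s and contact force between puller and pedal below 0.1 N).
It fails at once if the spring is overstretched (more than 50 mm) (value of joint loop above 0.05 m).
It fails at once if the puller presses on spring, post or pedal with more than 25 N (contact force between puller and pedal above 25 N).
It fails at once if the robot touches the spring itself (contact force between any of the fingers, the arm and spring above 0.5 N).
It fails at once if the robot forces the pedal (more than 15 N) (contact force between any of the fingers, the arm and pedal above 15 N).
It fails at once if mug, screwdriver or plywood scroll moved more than 20 mm (distance of any of mug, screwdriver, scroll from where it was at the start of the episode above 0.02 m).
It also fails if it takes over 69 s, if anything falls off the work surface, if the arm or the gripper's body presses on something with over 40 N, if the wrist force passes 120 N, or if a joint passes its speed limit or range.

## Working session

There is one attempt and no reset: what is moved stays moved. The work goes in short steps, Python scripts to look and compute and a tool call to move; the robot and the scene stay as the last step left them, time stands still between calls to the robot, and variables do not carry over. Pictures are saved under pics/ and viewed, and the job is handed in when it is done.

Besides the shell and the picture viewer there is one more tool, called as a command line: name --argument value ..., lists and objects as JSON in quotes. step_arm: Moves the arm, as the interface text tells. Its arguments: {"type":"object","properties":{"moves":{"type":"array","items":{"type":"number"}}},"required":["moves"]}

```bash
ls; mkdir -p pics
python3 - <<'E'
from plant import arm, vision, workorder, spotter
import cv2, numpy as np
s=arm.sense(); print(s)
for n in("side","top"):
    p,d=vision.capture(n); cv2.imwrite(f"pics/{n}0.png",p); np.save(f"pics/{n}0.npy",d)
    c=vision.camera_params(n); print(n,c)
    for t in("puller","pedal","spring","loop_bar","hook","mug","screwdriver","scroll"):
        print(t,[(np.round(r["at"],3).tolist(),round(r["conf"],2)) for r in spotter.find_in(t,n)])
print(arm.sense()["time_s"])
E
```

```text
pics
{'time_s': 0.0, 'joints': array([-1.29192334,  0.46942323, -0.04859265,  1.53368992,  0.02412687,
        1.14101135, -0.0823126 ]), 'qvel': array([ 1.34657814e-03, -2.79917301e-05, -1.71679599e-03,  7.13736112e-04,
       -1.89237455e-03, -2.00136282e-03,  9.55456212e-04]), 'joint_torque': array([ 8.08591940e-04, -5.10305572e+01, -4.67350858e-02, -2.37713081e+01,
        1.05358593e-02,  7.54818408e-03, -1.29697793e-05]), 'position': array([0.2043158 , 0.64277095, 0.25527536]), 'eef_rot': array([-4.81468125e-01, -3.10427436e+00,  3.03899060e-03]), 'contact_force': array([-0.83573959,  0.06609232,  0.78561836]), 'torque': array([-0.05529328, -0.01305317, -0.00284199]), 'grip_width': 0.08538025904870768}
side {'fx': 461.65905873538503, 'fy': 461.65905873538503, 'cx': 254.1162254687782, 'cy': 182.5653506295522, 'T': array([[ 0.77542749, -0.40152006,  0.48733341, -0.05924975],
       [-0.6313711 , -0.50414899,  0.58924048, -0.80729121],
       [ 0.00909677, -0.76460149, -0.64443915,  0.77236332],
       [ 0.        ,  0.        ,  0.        ,  1.        ]])}
puller [([0.154, -0.332
[... 650 characters left out ...]
       [-9.99666392e-01, -2.53506812e-02,  4.94449830e-03,
        -1.62287603e-01],
       [-1.13956047e-03, -1.47960214e-01, -9.88992657e-01,
         1.14349822e+00],
       [ 0.00000000e+00,  0.00000000e+00,  0.00000000e+00,
         1.00000000e+00]])}
puller [([0.474, -0.357, 0.029], 0.88), ([0.52, -0.551, 0.038], 0.75), ([0.159, -0.33, 0.037], 0.74), ([0.36, -0.366, 0.023], 0.66)]
pedal [([0.499, 0.125, 0.028], 0.78)]
spring [([0.561, 0.105, 0.035], 0.77)]
loop_bar [([0.55, 0.07, 0.024], 0.61)]
hook [([0.524, -0.555, 0.039], 0.98), ([0.475, -0.354, 0.03], 0.62)]
mug [([0.757, -0.163, 0.048], 0.65)]
screwdriver [([0.363, -0.365, 0.025], 0.67)]
scroll [([0.778, -0.288, 0.012], 0.86)]
0.9
```

View pics/side0.png

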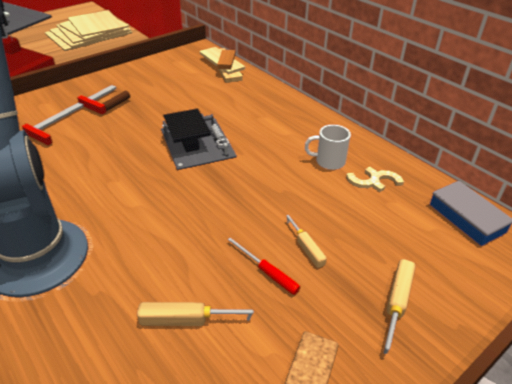

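View pics/top0.png

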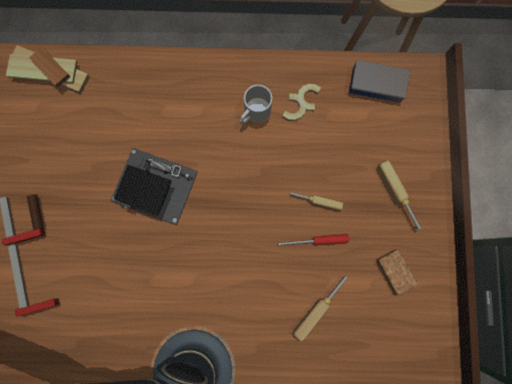

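Candidate pullers (top picture): (322,202), (398,190), (315,315). The one at (322,202) is the shortest, so it fits "smallest". I'll confirm that with a crop and measure the poses.

```bash
cat > h.py <<'E'
from plant import arm, vision, workorder, spotter
import cv2, numpy as np
from scipy.spatial.transform import Rotation as R
def cloud(n,d):
    c=vision.camera_params(n); v,u=np.mgrid[:d.shape[0],:d.shape[1]]
    P=np.stack([(u-c["cx"])/c["fx"]*d,(v-c["cy"])/c["fy"]*d,d],-1)
    return P@c["T"][:3,:3].T+c["T"][:3,3]
def proj(n,X):
    c=vision.camera_params(n); X=np.atleast_2d(X); q=(X-c["T"][:3,3])@c["T"][:3,:3]
    return np.stack([c["fx"]*q[:,0]/q[:,2]+c["cx"],c["fy"]*q[:,1]/q[:,2]+c["cy"]],-1)
E
python3 - <<'E'
from h import *
p=cv2.imread("pics/top0.png"); s=cv2.imread("pics/side0.png")
a=cv2.resize(p[170:240,270:370],None,fx=4,fy=4,interpolation=cv2.INTER_CUBIC)
b=cv2.resize(p[140:230,105:205],None,fx=4,fy=4,interpolation=cv2.INTER_CUBIC)
cv2.imwrite("pics/c1.png",np.vstack([a,b]))
a=cv2.resize(s[205:275,270:350],None,fx=5,fy=5,interpolation=cv2.INTER_CUBIC)
b=cv2.resize(s[100:175,155:240],None,fx=5,fy=5,interpolation=cv2.INTER_CUBIC)
w=max(a.shape[1],b.shape[1]); 
a=cv2.copyMakeBorder(a,0,0,0,w-a.shape[1],0);b=cv2.copyMakeBorder(b,0,0,0,w-b.shape[1],0)
cv2.imwrite("pics/c2.png",cv2.resize(np.vstack([a,b]),None,fx=.8,fy=.8))
for n,img,rois in(("top",p,dict(small=(285,185,350,215),mid=(370,155,425,235),big=(290,270,352,345))),("side",s,dict(small=(280,210,330,270),mid=(375,255,420,358),big=(130,295,260,332)))):
    d=np.load(f"pics/{n}0.npy"); C=cloud(n,d)
    hsv=cv2.cvtColor(img,cv2.COLOR_BGR2HSV)
    for k,(x0,y0,x1,y1) in rois.items():
        Q=C[y0:y1,x0:x1].reshape(-1,3); 
        m=(Q[:,2]>.012)&(d[y0:y1,x0:x1].ravel()>0); X=Q[m]
        hh=X[X[:,2]>.022]
        (c,wh,ang)=cv2.minAreaRect(X[:,:2].astype(np.float32)*1000); 
        print(n,k,len(X),np.round(c,1),np.round(wh,1),ang,"zmax",np.percentile(X[:,2],[50,90,98]).round(4))
    # plate
E
```

```text
top small 325 [ 479.  -335.4] [151.4  24.6] 76.48602294921875 zmax [0.0264 0.0296 0.0313]
top mid 725 [ 495.8 -574.1] [216.3  33.7] 27.446210861206055 zmax [0.0366 0.0405 0.0422]
top big 760 [ 182.7 -349.5] [ 34.1 216.3] 50.84535217285156 zmax [0.037  0.0406 0.0424]
side small 532 [ 474.4 -335.2] [154.3  25.1] 77.62455749511719 zmax [0.0267 0.0295 0.0305]
side mid 1199 [ 494.1 -575.4] [215.6  33.7] 27.27326011657715 zmax [0.0378 0.0405 0.0416]
side big 1766 [ 179.8 -350.4] [ 34.9 215.6] 51.9009895324707 zmax [0.0371 0.0408 0.0422]
```

View pics/c1.png

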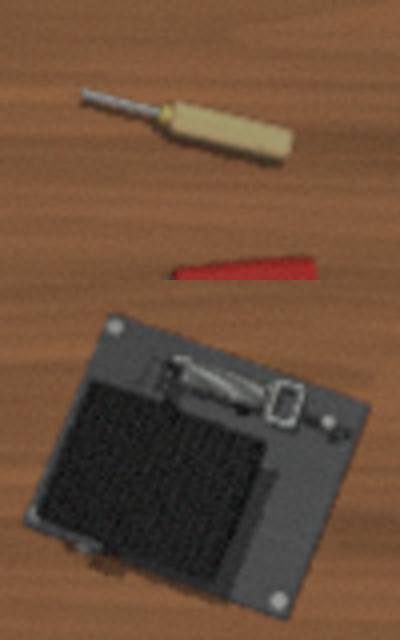

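View pics/c2.png

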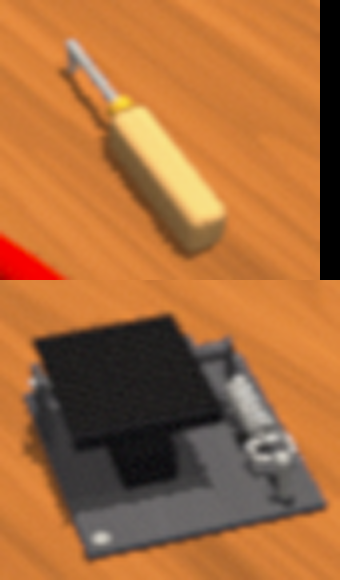

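```bash
cat > fit.py <<'E'
from h import *
from scipy.optimize import least_squares
def run(tag):
    for n,roi in(("top",(100,135,210,235)),("side",(150,95,245,175))):
        d=np.load(f"pics/{n}{tag}.npy"); C=cloud(n,d); x0,y0,x1,y1=roi
        Q=C[y0:y1,x0:x1].reshape(-1,3); m=(d[y0:y1,x0:x1].ravel()>0)
        X=Q[m&(Q[:,2]>.004)&(Q[:,2]<.014)]
        c,wh,a=cv2.minAreaRect(X[:,:2].astype(np.float32)*1000)
        print(n,"plate",len(X),np.round(c,1),np.round(wh,1),round(a,2))
        # orient: toe ~ -y world
        for t in (a,a+90,a+180,a+270):
            v=np.array([np.cos(np.radians(t)),np.sin(np.radians(t))])
            if v[1]<-.8: e=v; th=np.radians(t)
        f=np.array([-e[1],e[0]])
        o=np.array(c)/1000-(-.026)*e-(-.010)*f
        print("  pedal origin",o.round(4),"yaw",np.degrees(th)%360)
        Y=Q[m]; L=np.stack([(Y[:,:2]-o)@e,(Y[:,:2]-o)@f,Y[:,2]],-1)*1000
        k=(L[:,0]>36)&(L[:,0]<76)&(abs(L[:,1]-48)<14)&(L[:,2]>26)
        print("  post pts",L[k].round(0).tolist())
        k=(L[:,0]>-5)&(L[:,0]<60)&(abs(L[:,1]-48)<25)&(L[:,2]>15)
        print("  loop/post med",L[k].round(0).tolist()[:60])
E
python3 -c "
import fit; fit.run('0')"
python3 - <<'E'
from h import *
for n,roi in(("top",(285,185,350,215)),("side",(280,210,330,270))):
    d=np.load(f"pics/{n}0.npy"); C=cloud(n,d); x0,y0,x1,y1=roi
    X=C[y0:y1,x0:x1].reshape(-1,3); X=X[X[:,2]>.012]*1000
    c,wh,a=cv2.minAreaRect(X[:,:2].astype(np.float32)); e=np.array([np.cos(np.radians(a)),np.sin(np.radians(a))])
    t=(X[:,:2]-c)@e; w=(X[:,:2]-c)@[-e[1],e[0]]
    wide=[(b,np.ptp(w[(t>b)&(t<b+5)]).round(0) if ((t>b)&(t<b+5)).sum()>1 else 0, ((t>b)&(t<b+5)).sum()) for b in range(-80,80,5)]
    print(n,c,a,t.min(),t.max(),wide)
    h=t<8; c2,wh2,a2=cv2.minAreaRect(X[h][:,:2].astype(np.float32)); print(" handle",c2,wh2,a2)
E
```

```text
top plate 2097 [515.  137.7] [294.6 324.8] 1.61
  pedal origin [0.5258 0.112 ] yaw 271.60915327072144
  post pts [[36.0, 37.0, 27.0], [53.0, 34.0, 27.0]]
  loop/post med [[-4.0, 48.0, 31.0], [-1.0, 49.0, 29.0], [-3.0, 45.0, 34.0], [-1.0, 45.0, 32.0], [3.0, 44.0, 35.0], [5.0, 45.0, 33.0], [-3.0, 42.0, 35.0], [-0.0, 42.0, 33.0], [2.0, 43.0, 31.0], [5.0, 42.0, 32.0], [8.0, 42.0, 31.0], [11.0, 42.0, 31.0], [13.0, 44.0, 26.0], [15.0, 44.0, 23.0], [-4.0, 38.0, 39.0], [-3.0, 39.0, 31.0], [1.0, 38.0, 38.0], [3.0, 39.0, 33.0], [5.0, 39.0, 32.0], [9.0, 38.0, 36.0], [11.0, 39.0, 32.0], [15.0, 39.0, 35.0], [17.0, 39.0, 34.0], [20.0, 39.0, 34.0], [21.0, 41.0, 25.0], [25.0, 40.0, 28.0], [28.0, 40.0, 28.0], [35.0, 41.0, 23.0], [38.0, 42.0, 21.0], [41.0, 41.0, 25.0], [43.0, 42.0, 21.0], [47.0, 41.0, 23.0], [-2.0, 36.0, 35.0], [-0.0, 37.0, 31.0], [3.0, 36.0, 33.0], [5.0, 37.0, 31.0], [9.0, 36.0, 33.0], [9.0, 39.0, 20.0], [14.0, 36.0, 32.0], [17.0, 36.0, 33.0], [20.0, 36.0, 33.0], [22.0, 37.0, 31.0], [25.0, 37.0, 29.0], [27.0, 38.0, 26.0], [30.0, 37.0, 27.0], [36.0, 37.0, 27.0], [44.0, 38.0, 23.0], [4
[... 3093 characters left out ...]
np.int64(0)), (-60, 0, np.int64(0)), (-55, 0, np.int64(0)), (-50, 0, np.int64(0)), (-45, 0, np.int64(0)), (-40, 0, np.int64(0)), (-35, 0, np.int64(0)), (-30, 0, np.int64(0)), (-25, 0, np.int64(0)), (-20, 0, np.int64(0)), (-15, 0, np.int64(0)), (-10, 0, np.int64(0)), (-5, 0, np.int64(0)), (0, 0, np.int64(0)), (5, 0, np.int64(0)), (10, 0, np.int64(0)), (15, 0, np.int64(0)), (20, 0, np.int64(0)), (25, 0, np.int64(0)), (30, 0, np.int64(0)), (35, 0, np.int64(0)), (40, 0, np.int64(0)), (45, 0, np.int64(0)), (50, 0, np.int64(0)), (55, 0, np.int64(0)), (60, 0, np.int64(0)), (65, 0, np.int64(0)), (70, 0, np.int64(0)), (75, 0, np.int64(0))]
 handle (-59.249755859375, -807.2911987304688) (0.0, 0.0) 0.0
```

Run:
```python
from h import *
p=cv2.imread("pics/top0.png"); s=cv2.imread("pics/side0.png")
def crop(img,x0,y0,x1,y1,f,name):
    a=cv2.resize(img[y0:y1,x0:x1],None,fx=f,fy=f,interpolation=cv2.INTER_CUBIC)
    a=cv2.convertScaleAbs(a,alpha=1.5,beta=10)
    for x in range((x0+9)//10*10,x1,10):
        X=int((x-x0+.5)*f); cv2.line(a,(X,0),(X,5),(0,255,255),1); cv2.putText(a,str(x),(X-10,16),0,.4,(0,255,255),1)
    for y in range((y0+9)//10*10,y1,10):
        Y=int((y-y0+.5)*f); cv2.line(a,(0,Y),(5,Y),(0,255,255),1); cv2.putText(a,str(y),(6,Y+4),0,.4,(0,255,255),1)
    cv2.imwrite(name,a)
crop(p,108,145,203,226,7.,"pics/t8.png"); crop(s,157,100,242,170,8.,"pics/s8.png")
```

```text
(no output)
```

View pics/t8.png

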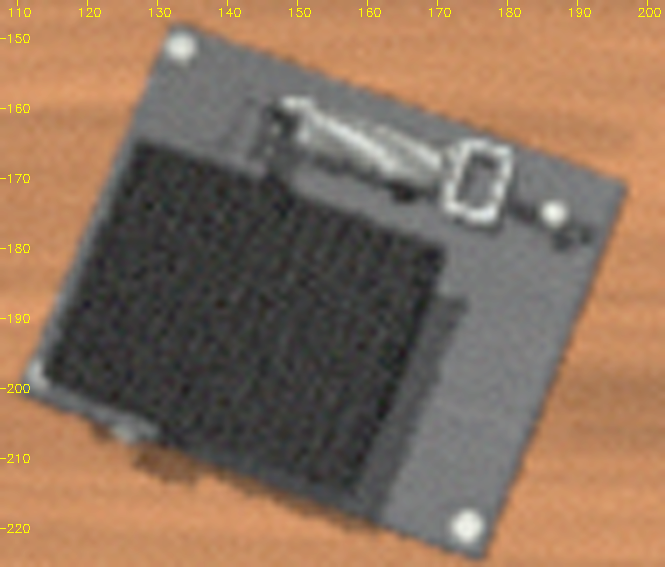

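View pics/s8.png

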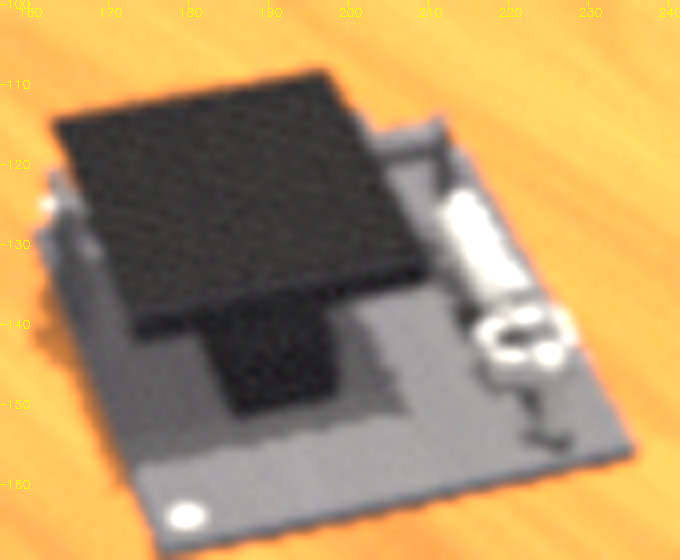

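```bash
cat >> h.py <<'E'
def ray(n,uv,z):
    c=vision.camera_params(n); r=c["T"][:3,:3]@[(uv[0]-c["cx"])/c["fx"],(uv[1]-c["cy"])/c["fy"],1]
    o=c["T"][:3,3]; return o+r*(z-o[2])/r[2]
E
python3 - <<'E'
from h import *
from scipy.optimize import least_squares
L=np.array([[-130,75],[78,75],[78,-95],[-130,-95]])/1000.
top=np.array([ray("top",q,.008)[:2] for q in[(131.1,148.4),(197.1,171.2),(176.8,224.1),(111.4,201.4)]])
side=np.array([ray("side",q,.008)[:2] for q in[(235.5,155.1),(176.5,167.0)]])
def f(v,l,w): 
    c,s=np.cos(v[2]),np.sin(v[2]); return ((l@np.array([[c,s],[-s,c]])+v[:2])-w).ravel()
a=least_squares(f,[.5,.1,np.radians(-107)],args=(L,top)); print("top",a.x[:2].round(4),np.degrees(a.x[2]),(a.fun*1000).round(1))
b=least_squares(f,[.5,.1,np.radians(-107)],args=(L[1:3],side)); print("side",b.x[:2].round(4),np.degrees(b.x[2]),(b.fun*1000).round(1))
def ped(v,X): c,s=np.cos(v[2]),np.sin(v[2]); return (np.array([[c,s],[-s,c]])@(X[:2]-v[:2])*1000).round(1)
print("head top",ped(a.x,ray("top",(186.5,174.8),.040)),"side",[ped(b.x,ray("side",(225,143.5),z)) for z in(.04,.037)])
# loop bar outer corners
print("loop",[ped(a.x,ray("top",q,.021)) for q in [(180,166),(177,175),(171.5,174.5),(174,165.5)]])
print("spring coil start",ped(a.x,ray("top",(149,159.5),.038)))
for n,roi in(("top",(285,185,350,215)),("side",(280,210,330,270))):
    img=cv2.imread(f"pics/{n}0.png"); d=np.load(f"pics/{n}0.npy"); C=cloud(n,d); x0,y0,x1,y1=roi
    hsv=cv2.cvtColor(img,cv2.COLOR_BGR2HSV)
    X=C[y0:y1,x0:x1].reshape(-1,3)*1000; k=(d[y0:y1,x0:x1].ravel()>0)&(X[:,2]>12); X=X[k]
    c,wh,a=cv2.minAreaRect(X[:,:2].astype(np.float32)); 
    print(n,c,wh,a,len(X))
    th=np.radians(a if wh[0]>wh[1] else a-90); e=np.array([np.cos(th),np.sin(th)]); e*=np.sign(e[1])
    t=(X[:,:2]-c)@e; w=(X[:,:2]-c)@[-e[1],e[0]]
    H=X[(t<8)&(X[:,2]>20)]; c2,wh2,a2=cv2.minAreaRect(H[:,:2].astype(np.float32)); print(" handle",np.round(c2,1),np.round(wh2,1),a2,np.median(H[:,2]),"t",t.min(),t.max())
    print(" widths",[(b,np.ptp(w[(t>b)&(t<b+6)]).round(0),w[(t>b)&(t<b+6)].mean().round(1)) for b in range(-78,72,6) if ((t>b)&(t<b+6)).sum()>1])
E
```

```text
top [0.5092 0.108 ] -107.406911372007 [ 1.4 -1.2  2.9 -1.3 -2.9 -1.4 -1.5  3.9]
side [0.5109 0.1129] -109.72781933724245 [ 2.3 -0.8 -2.3  0.8]
head top [59.4 47.4] side [array([59.4, 49. ]), array([55.3, 50.1])]
loop [array([28.1, 68.2]), array([29.2, 40.5]), array([13.6, 36.7]), array([11.1, 64. ])]
spring coil start [-58.3  54.8]
top (479.02630615234375, -335.3643798828125) (151.44374084472656, 24.59366798400879) 76.48604583740234 325
 handle [ 470.7 -368.5] [83.1 24.2] 76.86347198486328 26.89472223750422 t -75.72183807766444 75.72193366978934
 widths [(-78, np.float64(18.0), np.float64(0.7)), (-72, np.float64(23.0), np.float64(1.3)), (-66, np.float64(22.0), np.float64(0.8)), (-60, np.float64(24.0), np.float64(1.1)), (-54, np.float64(23.0), np.float64(1.1)), (-48, np.float64(24.0), np.float64(1.5)), (-42, np.float64(22.0), np.float64(2.1)), (-36, np.float64(23.0), np.float64(1.3)), (-30, np.float64(22.0), np.float64(1.9)), (-24, np.float64(23.0), np.float64(1.5)), (-18, np.float64(22.0), np.float64(1.5)), (-12, np.float64(25.0), np.float64(1.5)), (-6, np.float64(20.0), np.float64(1
[... 1049 characters left out ...]
(-30, np.float64(21.0), np.float64(1.8)), (-24, np.float64(22.0), np.float64(1.5)), (-18, np.float64(22.0), np.float64(1.5)), (-12, np.float64(22.0), np.float64(1.2)), (-6, np.float64(22.0), np.float64(2.8)), (0, np.float64(21.0), np.float64(1.6)), (6, np.float64(20.0), np.float64(0.9)), (12, np.float64(14.0), np.float64(-0.7)), (18, np.float64(15.0), np.float64(-0.8)), (24, np.float64(3.0), np.float64(-1.3)), (30, np.float64(3.0), np.float64(-2.9)), (36, np.float64(2.0), np.float64(-1.4)), (42, np.float64(4.0), np.float64(-2.5)), (48, np.float64(6.0), np.float64(-2.2)), (54, np.float64(3.0), np.float64(-1.4)), (60, np.float64(8.0), np.float64(-2.8)), (66, np.float64(7.0), np.float64(-2.6))]
```

```bash
cat > plan.py <<'E'
from h import *
import json
def plan(wps,hand,step=.048,dec=0,start=None):
    """wps: list of (x,y,z,psi_deg of tool y); tool kept pointing down"""
    s=arm.sense(); p=np.array(s["position"]); Rm=R.from_rotvec(s["eef_rot"]) 
    rows=[]
    for x,y,z,psi in wps:
        t=np.array([x,y,z]); a=np.radians(psi)
        Y=np.array([np.cos(a),np.sin(a),0]);Z=np.array([0,0,-1.]);X=np.cross(Y,Z)
        G=R.from_matrix(np.stack([X,Y,Z],1))
        rv=(Rm.inv()*G).as_rotvec(degrees=True)
        n=max(int(np.ceil(np.linalg.norm(t-p)/step)),int(np.ceil(np.linalg.norm(rv)/8.4)),1)
        p0=p.copy()
        for i in range(1,n+1):
            rv=(Rm.inv()*G).as_rotvec(degrees=True)/(n-i+1)
            sh=Rm.inv().apply(p0+(t-p0)*i/n-p)*1000
            r=np.round(rv,1 if dec else 0); q=np.round(sh,dec)
            p=p+Rm.apply(q)/1000; Rm=Rm*R.from_rotvec(r,degrees=True)
            rows.append(list(r+0.)+list(q+0.)+[hand])
    for i in range(0,len(rows),12):
        print(", ".join("%g"%v for r in rows[i:i+12] for v in r)); print()
    print("end",p.round(4),len(rows))
E
python3 -c "
from plan import *
plan([(.42,.45,.26,50),(.60,.15,.26,10),(.58,-.15,.25,-13.5)],-1)"
```

```text
0, 0, 3, -38, -17, -1, -1, 0, 0, 3, -38, -15, 0, -1, 0, 0, 3, -40, -13, -1, -1, 0, 0, 3, -39, -11, 0, -1, 0, 0, 3, -41, -9, -1, -1, 0, 0, 4, -41, -6, 0, -1, 0, 0, 3, -41, -4, -1, -1, 0, 0, 5, -41, -15, 0, -1, 0, 0, 5, -43, -10, 0, -1, 0, 0, 5, -43, -8, 0, -1, 0, 0, 5, -43, -3, 0, -1, 0, 0, 5, -44, 0, 0, -1

0, 0, 5, -43, 5, 0, -1, 0, 0, 5, -43, 8, 0, -1, 0, 0, 5, -43, 12, 0, -1, 0, 0, 3, -42, -11, 1, -1, 0, 0, 3, -42, -8, 2, -1, 0, 0, 4, -42, -6, 1, -1, 0, 0, 3, -43, -3, 2, -1, 0, 0, 4, -43, -1, 1, -1, 0, 0, 3, -43, 2, 2, -1, 0, 0, 4, -42, 4, 1, -1

end [ 0.5802 -0.1495  0.2502] 22
```

step_arm --moves '[0,0,3,-38,-17,-1,-1,0,0,3,-38,-15,0,-1,0,0,3,-40,-13,-1,-1,0,0,3,-39,-11,0,-1,0,0,3,-41,-9,-1,-1,0,0,4,-41,-6,0,-1,0,0,3,-41,-4,-1,-1,0,0,5,-41,-15,0,-1,0,0,5,-43,-10,0,-1,0,0,5,-43,-8,0,-1,0,0,5,-43,-3,0,-1,0,0,5,-44,0,0,-1]'

```text
time_s: 2.1
position: [0.5329, 0.2608, 0.2606]
eef_rot: [1.684, 2.652, 0.001]
contact_force: [0.7, 0.4, 0.3]
grip_width: 0.0852
```

step_arm --moves '[0,0,5,-43,5,0,-1,0,0,5,-43,8,0,-1,0,0,5,-43,12,0,-1,0,0,3,-42,-11,1,-1,0,0,3,-42,-8,2,-1,0,0,4,-42,-6,1,-1,0,0,3,-43,-3,2,-1,0,0,4,-43,-1,1,-1,0,0,3,-43,2,2,-1,0,0,4,-42,4,1,-1,0,0,0,0,0,0,-1]'

```text
time_s: 3.2
position: [0.5783, -0.1576, 0.2509]
eef_rot: [2.478, 1.925, -0.004]
contact_force: [-0.3, -0.4, 0.2]
grip_width: 0.0856
```

```bash
python3 -c "
from plan import *
s=arm.sense();print(s['time_s'],s['position'],s['eef_rot'],s['contact_force'])
plan([(.4685,-.366,.13,-13.5)],-1)"
```

```text
3.2 [ 0.57829359 -0.15755662  0.25090022] [ 2.47822459  1.92491705 -0.00390821] [-0.25067036 -0.41418783  0.21240203]
0, 0, 0, -38, -9, 20, -1, 0, 0, 0, -38, -9, 21, -1, 0, 0, 0, -38, -9, 20, -1, 0, 0, 0, -38, -10, 20, -1, 0, 0, 0, -39, -9, 20, -1, 0, 0, -1, -38, -9, 21, -1

end [ 0.4684 -0.3664  0.1298] 6
```

step_arm --moves '[0,0,0,-38,-9,20,-1,0,0,0,-38,-9,21,-1,0,0,0,-38,-9,20,-1,0,0,0,-38,-10,20,-1,0,0,0,-39,-9,20,-1,0,0,-1,-38,-9,21,-1,0,0,0,0,0,0,-1]'

```text
time_s: 3.9
position: [0.4673, -0.3639, 0.1262]
eef_rot: [-2.459, -1.951, 0.008]
contact_force: [-0.9, 0.3, -0.0]
grip_width: 0.0859
```

```bash
python3 -c "
from plan import *
s=arm.sense();print(s['time_s'],s['position'],s['eef_rot'],s['contact_force'])
p,d=vision.capture('side');q,e=vision.capture('top')
a=cv2.resize(p[140:280,240:380],None,fx=4,fy=4,interpolation=cv2.INTER_CUBIC);b=cv2.resize(q[150:250,270:370],(560,560),interpolation=cv2.INTER_CUBIC)
cv2.imwrite('pics/a1.png',cv2.resize(np.hstack([a,b]),(800,400)))
Rm=R.from_rotvec(s['eef_rot']).as_matrix(); print(np.degrees(np.arctan2(Rm[1,1],Rm[0,1])), Rm[:,2])
plan([(.4685,-.366,.06,-13.5),(.4685,-.366,.03,-13.5)],-1,step=.03,dec=0)"
```

```text
3.9 [ 0.46730611 -0.36388509  0.12619517] [-2.45924184 -1.95061851  0.0078574 ] [-0.93671592  0.28207837 -0.00387783]
-13.158925675418923 [-0.00558065 -0.00102044 -0.99998391]
0, 0, 0, -2, -1, 23, -1, 0, 0, 0, -3, 0, 22, -1, 0, 0, 1, -2, -1, 23, -1, 0, 0, 0, 0, 0, 30, -1

end [ 0.4686 -0.3659  0.0298] 4
```

View pics/a1.png

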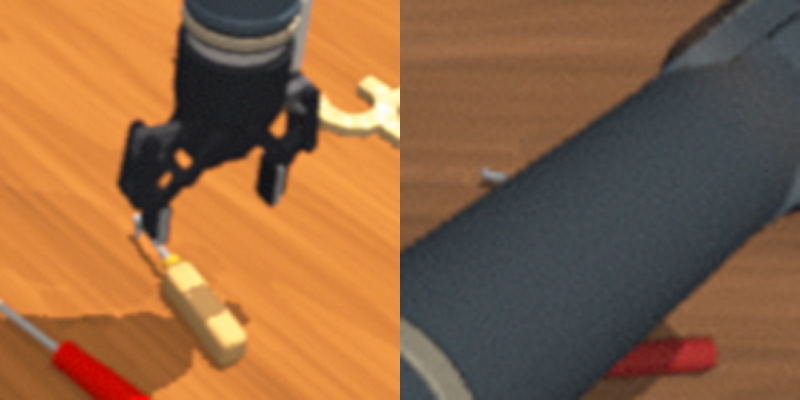

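step_arm --moves '[0,0,0,-2,-1,23,-1,0,0,0,-3,0,22,-1,0,0,1,-2,-1,23,-1,0,0,0,0,0,28,-1,0,0,0,0,0,0,-1]'

```text
time_s: 4.5
position: [0.4694, -0.3619, 0.0298]
eef_rot: [-2.461, -1.943, 0.0]
contact_force: [-0.2, 0.6, -0.7]
grip_width: 0.0855
```

step_arm --moves '[0,0,0,0,0,0,0,0,0,0,0,0,0,0.2,0,0,0,0,0,0,0.4,0,0,0,0,0,0,0.6,0,0,0,0,0,0,1,0,0,0,0,0,0,1,0,0,0,0,0,0,1,0,0,0,0,0,0,1]'

```text
time_s: 5.3
position: [0.47, -0.366, 0.0335]
eef_rot: [2.468, 1.941, 0.002]
contact_force: [0.8, 1.2, 6.6]
grip_width: 0.0228
```

```bash
python3 -c "
from plan import *
s=arm.sense();print(s['time_s'],s['position'],s['eef_rot'],s['contact_force'],s['grip_width'])
p,d=vision.capture('side')
a=cv2.resize(p[140:280,240:380],None,fx=4,fy=4,interpolation=cv2.INTER_CUBIC)
cv2.imwrite('pics/a2.png',a)
Rm=R.from_rotvec(s['eef_rot']).as_matrix(); print(np.degrees(np.arctan2(Rm[1,1],Rm[0,1])), Rm[:,2])
"
```

```text
5.3 [ 0.4699716  -0.36601375  0.03353934] [2.46805586e+00 1.94102617e+00 1.70166379e-03] [0.77621173 1.16229119 6.64686558] 0.022831332506373165
-13.632749220404815 [ 1.90689869e-03 -6.71298721e-04 -9.99997957e-01]
```

View pics/a2.png

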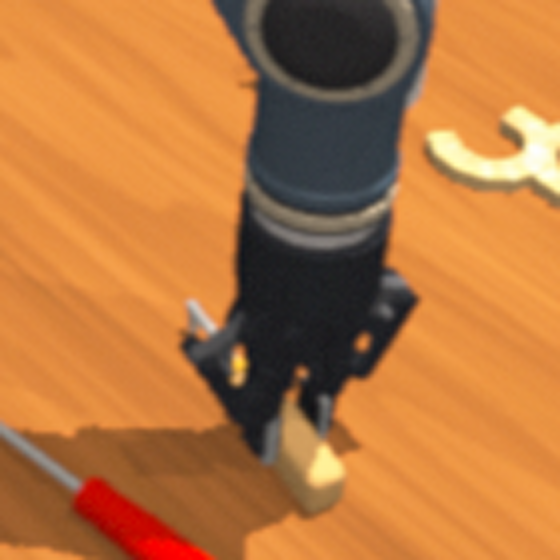

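step_arm --moves '[0,0,0,0,0,-10,1,0,0,0,0,0,-20,1,0,0,0,0,0,-30,1,0,0,0,0,0,-30,1,0,0,0,0,0,-30,1,0,0,0,0,0,0,1,0,0,0,0,0,0,1]'

```text
time_s: 6.05
position: [0.4692, -0.3654, 0.1529]
eef_rot: [2.469, 1.942, 0.001]
contact_force: [-0.3, 0.1, -1.5]
grip_width: 0.0228
```

```bash
python3 -c "
from plan import *
s=arm.sense();print(s['time_s'],s['position'],s['eef_rot'],s['contact_force'],s['grip_width'])
p,d=vision.capture('side')
a=cv2.resize(p[100:240,240:380],None,fx=4,fy=4,interpolation=cv2.INTER_CUBIC)
cv2.imwrite('pics/a3.png',a)
plan([(.54,-.20,.15,-18.5),(.525,-.06,.13,-18.5)],1)
"
```

```text
6.05 [ 0.46921477 -0.36535136  0.1528564 ] [2.46889310e+00 1.94172295e+00 1.21306846e-03] [-0.25010516  0.14488508 -1.54047742] 0.022808529848385276
0, 0, 1, 44, 8, 0, 1, 0, 0, 1, 45, 6, 1, 1, 0, 0, 1, 44, 6, 0, 1, 0, 0, 2, 45, 6, 1, 1, 0, 0, 0, 43, -20, 7, 1, 0, 0, 0, 42, -19, 6, 1, 0, 0, 0, 43, -20, 7, 1

end [ 0.5253 -0.0597  0.1301] 7
```

View pics/a3.png

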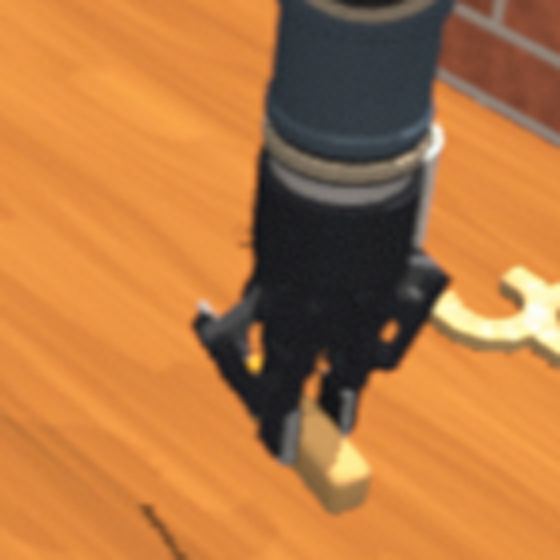

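step_arm --moves '[0,0,1,44,8,0,1,0,0,1,45,6,1,1,0,0,1,44,6,0,1,0,0,2,45,6,1,1,0,0,0,43,-20,7,1,0,0,0,42,-19,6,1,0,0,0,43,-20,7,1,0,0,0,0,0,0,1,0,0,0,0,0,0,1]'

```text
time_s: 7.0
position: [0.5248, -0.0588, 0.1289]
eef_rot: [-2.547, -1.836, 0.004]
contact_force: [-0.1, -0.1, -0.7]
grip_width: 0.0227
```

```bash
python3 -c "
from plan import *
s=arm.sense();print(s['time_s'],s['position'],s['eef_rot'],s['contact_force'],s['grip_width'])
for n in('side','top'):
    p,d=vision.capture(n); cv2.imwrite(f'pics/{n}4.png',p); np.save(f'pics/{n}4.npy',d)
    for t in ('hook','loop_bar','puller','spring'): print(n,t,[(np.round(r['at'],3).tolist(),round(r['conf'],2)) for r in spotter.find_in(t,n)])
a=cv2.resize(cv2.imread('pics/side4.png')[70:190,140:280],(700,600),interpolation=cv2.INTER_CUBIC)
cv2.imwrite('pics/a4.png',a)
a=cv2.resize(cv2.imread('pics/top4.png')[130:240,100:240],(764,600),interpolation=cv2.INTER_CUBIC)
cv2.imwrite('pics/a5.png',a)
"
```

```text
7.0 [ 0.5248025  -0.05878439  0.12886994] [-2.54718873 -1.83569931  0.00417569] [-0.08267115 -0.14996903 -0.66815702] 0.022686771253746376
side hook [([0.155, -0.333, 0.036], 0.76), ([0.505, -0.57, 0.036], 0.56), ([0.515, -0.082, 0.124], 0.51)]
side loop_bar [([0.771, -0.294, 0.013], 0.39)]
side puller [([0.151, -0.332, 0.032], 0.96), ([0.509, -0.57, 0.035], 0.91), ([0.519, -0.078, 0.12], 0.73)]
side spring [([0.559, 0.097, 0.029], 0.68)]
top hook [([0.523, -0.555, 0.038], 0.76), ([0.153, -0.327, 0.036], 0.68), ([0.517, -0.091, 0.125], 0.67)]
top loop_bar [([0.515, -0.093, 0.127], 0.31)]
top puller [([0.161, -0.326, 0.037], 0.85), ([0.524, -0.554, 0.036], 0.68)]
top spring [([0.571, 0.136, 0.04], 0.52)]
```

View pics/a4.png

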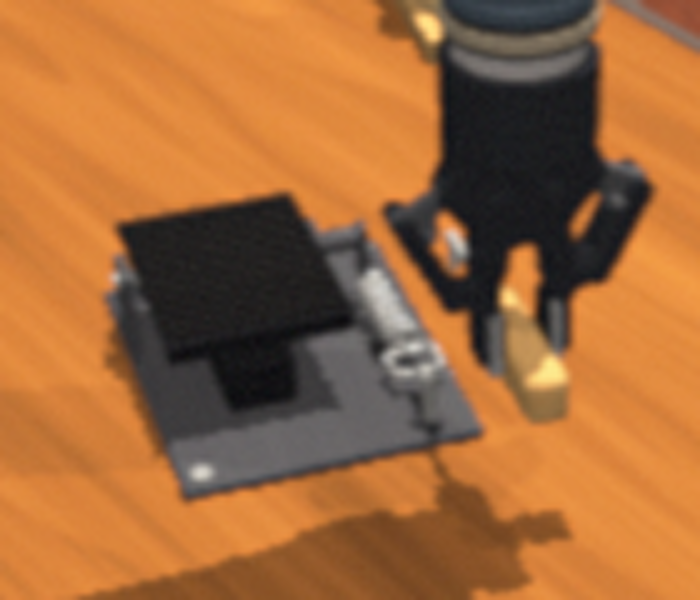

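View pics/a5.png

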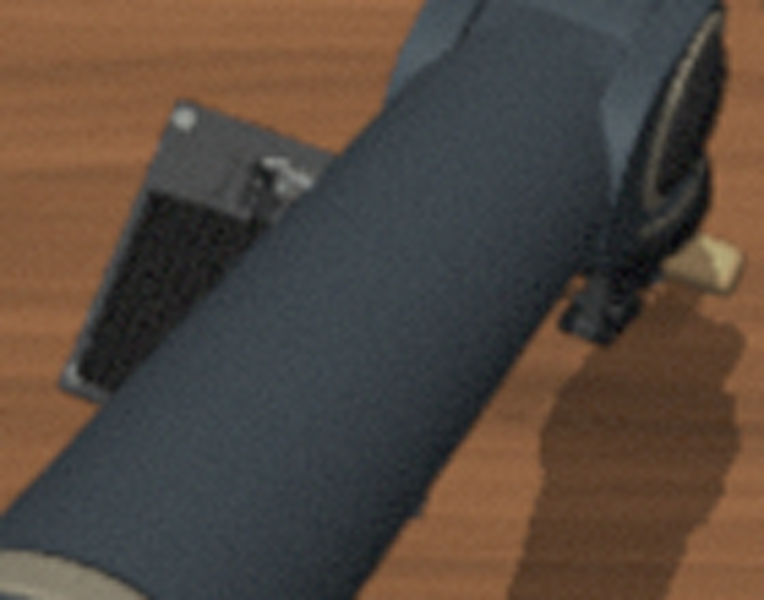

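```bash
cat > fit2.py <<'E'
from h import *
from scipy.optimize import least_squares
from scipy.ndimage import map_coordinates
def T(v,L):
    c,s=np.cos(v[2]),np.sin(v[2]); L=np.array(L,float)
    return np.column_stack([v[0]+c*L[:,0]-s*L[:,1],v[1]+s*L[:,0]+c*L[:,1],L[:,2]])
def edges(n,tag,v,segs):
    img=cv2.imread(f"pics/{n}{tag}.png"); S=cv2.cvtColor(img,cv2.COLOR_BGR2HSV)[...,1].astype(float)
    out=[]
    for (a,b,inward) in segs:
        for f in np.linspace(.04,.96,25):
            l=np.array(a)*(1-f)+np.array(b)*f
            P=T(v,[l,l+np.array(inward)*.005]); q=proj(n,P); 
            dirn=(q[1]-q[0])/np.linalg.norm(q[1]-q[0])
            e=proj(n,T(v,[a,b])); t=(e[1]-e[0])/np.linalg.norm(e[1]-e[0]); nn=np.array([-t[1],t[0]]); nn*=np.sign(nn@dirn)
            u=np.arange(-5,5.01,.25); pts=q[0]+u[:,None]*nn
            pr=map_coordinates(S,[pts[:,1],pts[:,0]],order=1)
            lo,hi=np.median(pr[-8:]),np.median(pr[:8])   # inside grey low sat
            if hi-lo<50: continue
            k=np.where(pr<(lo+hi)/2)[0]
            if len(k)==0 or k[0]==0: continue
            i=k[0]; h=(lo+hi)/2; off=u[i-1]+.25*(pr[i-1]-h)/(pr[i-1]-pr[i])
            out.append((l,q[0]+off*nn,nn))
    return out
SEG={"top":[((-.13,.075,.008),(.078,.075,.008),(0,-1,0)),((.078,.075,0),(.078,-.095,0),(-1,0,0)),((-.13,.075,.008),(-.13,-.03,.008),(1,0,0))],
 "side":[((-.0,.075,.008),(.078,.075,.008),(0,-1,0)),((.078,.075,0),(.078,-.095,0),(-1,0,0))]}
def fit(n,tag="0",v=np.array([.51,.110,np.radians(-108)])):
    for it in range(4):
        E=edges(n,tag,v,SEG[n]); L=np.array([e[0] for e in E]); Q=np.array([e[1] for e in E]); N=np.array([e[2] for e in E])
        r=least_squares(lambda x:((proj(n,T(x,L))-Q)*N).sum(1),v,x_scale=[.01,.01,.02],loss="soft_l1",f_scale=.4); v=r.x
    print(n,len(E),v[:2].round(4),np.degrees(v[2]).round(2),"rms px",np.sqrt(np.mean((((proj(n,T(v,L))-Q)*N).sum(1))**2)).round(2))
    return v
def inped(v,X):
    c,s=np.cos(v[2]),np.sin(v[2]); return (np.array([[c,s],[-s,c]])@(np.array(X)[:2]-v[:2])*1000).round(1)
if __name__=="__main__":
    vt=fit("top"); vs=fit("side")
    print("head top",inped(vt,ray("top",(186.5,174.8),.040)),"side",inped(vs,ray("side",(225,143.5),.04)))
    print("loop far corners",[inped(vt,ray("top",q,.021)) for q in [(180,166),(177,175)]])
    for n,v in(("top",vt),("side",vs)):
        p=cv2.imread(f"pics/{n}0.png"); x0,y0,w,h=((110,145,92,82) if n=="top" else (155,98,85,74))
        a=cv2.resize(p[y0:y0+h,x0:x0+w],None,fx=8,fy=8,interpolation=cv2.INTER_CUBIC)
        def dr(L,col):
            q=((proj(n,T(v,L))-[x0,y0]+.5)*8).astype(np.int32); cv2.polylines(a,[q],True,col,1)
        dr([(-.13,.075,.008),(.078,.075,.008),(.078,-.095,.008),(-.13,-.095,.008)],(0,255,0))
        t=np.linspace(0,6.28,24)
        for X in(54,):
            dr([((X+5.5*np.cos(q))/1000,(48+5.5*np.sin(q))/1000,.037) for q in t],(0,0,255))
        dr([(.011,.064,.021),(.034,.064,.021),(.034,.032,.021),(.011,.032,.021)],(255,255,0))
        cv2.imwrite(f"pics/f_{n}.png",a)
E
python3 fit2.py
```

```text
top 75 [0.5089 0.11  ] -108.85 rms px 0.44
side 50 [0.5096 0.1157] -109.0 rms px 0.18
head top [59.9 49.8] side [62.2 50.3]
loop far corners [array([28.1, 69.9]), array([29.9, 42.1])]
```

View pics/f_top.png

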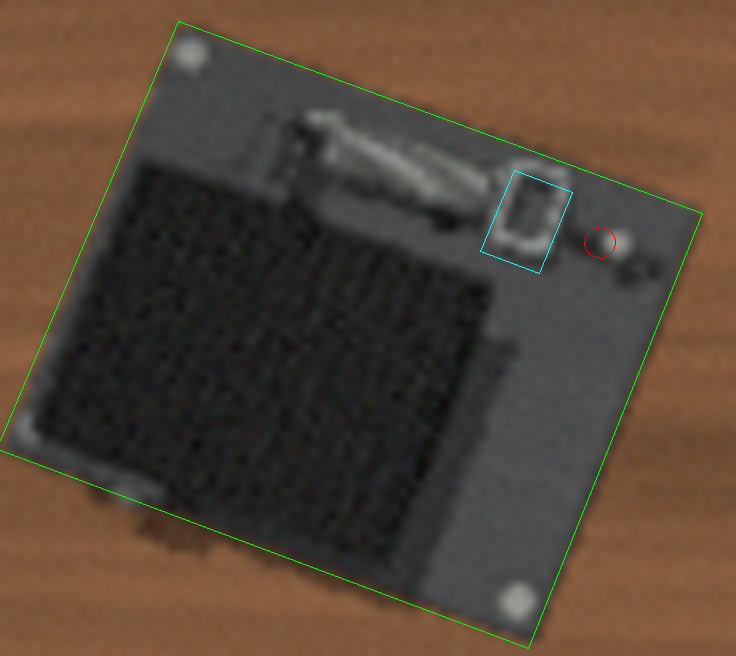

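View pics/f_side.png

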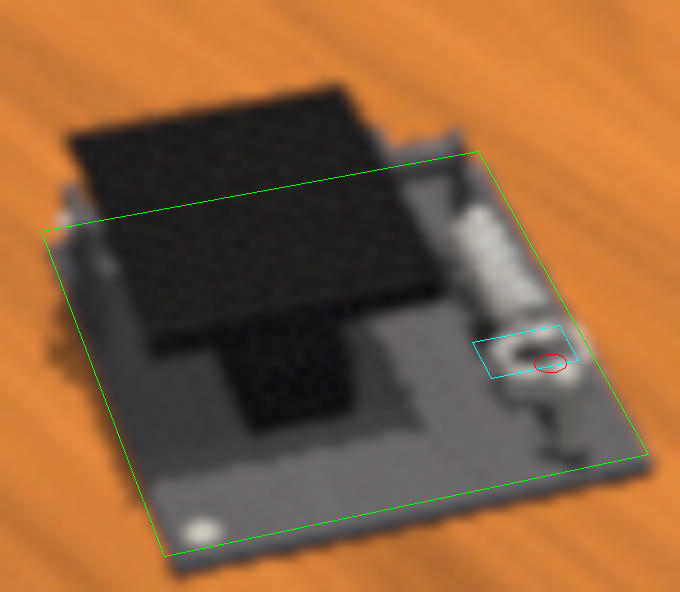

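```bash
cat > ov.py <<'E'
from fit2 import *
def pulbox(pos,rot,dz=.0335,dx=0.,R0=None):
    Rm=R.from_rotvec(rot).as_matrix(); ex,ey,ez=Rm[:,0],-Rm[:,1],-Rm[:,2]
    o=np.array(pos)+dx*ex-dz*ez
    f=lambda l:o+np.array(l)/1000@np.array([ex,ey,ez])
    return f
def draw(n,tag,roi,fx,f,name,extra=None):
    p=cv2.imread(f"pics/{n}{tag}.png"); x0,y0,x1,y1=roi
    a=cv2.resize(p[y0:y1,x0:x1],None,fx=fx,fy=fx,interpolation=cv2.INTER_CUBIC)
    def dr(P,col,closed=True):
        q=((proj(n,np.array(P))-[x0,y0]+.5)*fx).astype(np.int32); cv2.polylines(a,[q],closed,col,1)
    dr([f(l) for l in[(-45,-12,28),(45,-12,28),(45,12,28),(-45,12,28)]],(0,255,0))
    dr([f(l) for l in[(-45,-12,28),(-45,12,28),(-45,12,0),(-45,-12,0)]],(0,255,0))
    dr([f(l) for l in[(45,0,20),(107,0,20.5),(103,0,3.7)]],(255,0,255),False)
    if extra: extra(dr)
    cv2.imwrite(name,a)
E
python3 - <<'E'
from ov import *
f=pulbox([.52480,-.05878,.12887],[-2.54718873,-1.83569931,.00417569])
draw("side","4",(200,70,280,190),6,f,"pics/o1.png"); draw("top","4",(170,150,260,200),8,f,"pics/o2.png")
s="0"; g=pulbox([.4697,-.3656,.0335],[2.468,1.942,.001])
draw("top","0",(280,180,355,220),9,g,"pics/o3.png"); draw("side","0",(275,205,335,275),8,g,"pics/o4.png")
E
```

```text
(no output)
```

View pics/o1.png

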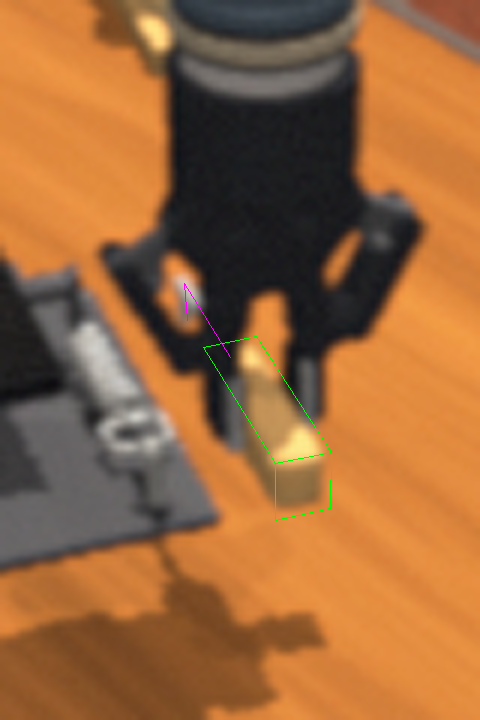

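View pics/o2.png

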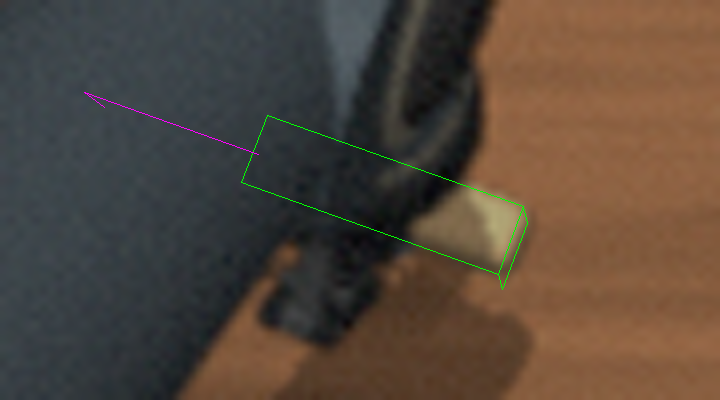

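View pics/o3.png

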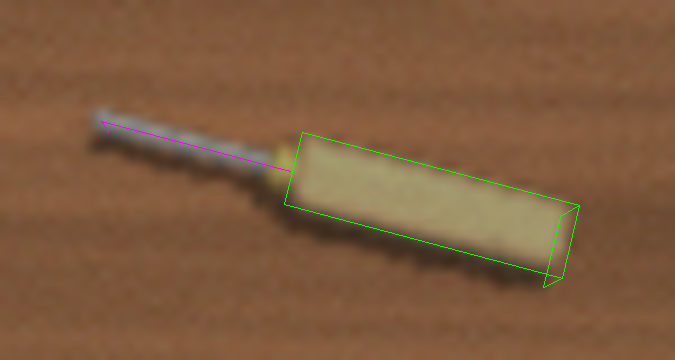

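View pics/o4.png

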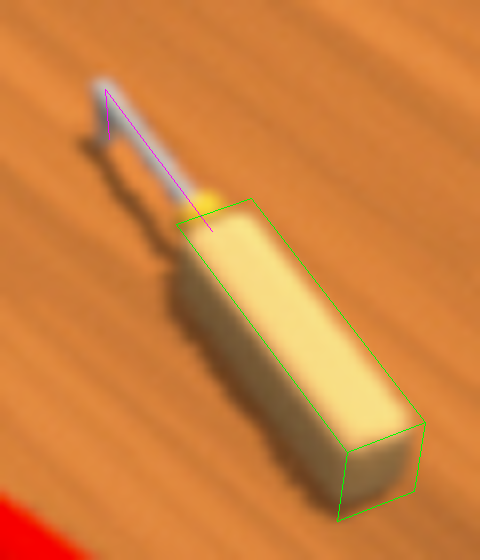

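```bash
cat > pp.py <<'E'
from plan import *
from ov import T,inped,pulbox,draw
V=np.array([.5089,.110,np.radians(-108.85)]); DX=.001; DZ=.0335; PSI=-18.85
def tcp_for(px,py,pz,at=(103,3.7)):
    """TCP so that puller point (at x, z mm) stands at pedal (px,py,pz) mm"""
    w=T(V,[[px/1000+at[0]/1000+DX,py/1000,0]])[0]; return (w[0],w[1],(pz-at[1])/1000+DZ)
def where(s,at=(103,3.7)):
    q=inped(V,s["position"]); return (q[0]-at[0]-DX*1000,q[1],s["position"][2]*1000-DZ*1000+at[1])
def st():
    s=arm.sense(); Rm=R.from_rotvec(s["eef_rot"]).as_matrix(); F=s["contact_force"]
    c,n=np.cos(V[2]),np.sin(V[2]); 
    print("t",s["time_s"],"hook",np.round(where(s),1),"bar@",np.round(where(s,(101,15)),1),"psi",np.degrees(np.arctan2(Rm[1,1],Rm[0,1])).round(2),"tilt",Rm[:2,2].round(4),"Fped",np.round([c*F[0]+n*F[1],-n*F[0]+c*F[1],F[2]],1),"w",round(s["grip_width"],4))
    return s
def go(px,py,pz,at=(103,3.7),**k): plan([tcp_for(px,py,pz,at)+(PSI,)],1,**k)
E
python3 -c "
from pp import *
st(); go(20,61.5,64,step=.04)"
```

```text
t 7.5 hook [ 52.3  71.2 100.5] bar@ [ 54.3  71.2 111.8] psi -18.69 tilt [0.0001 0.    ] Fped [-0.1  0.  -1.8] w 0.0225
0, 0, 0, 16, -5, 18, 1, 0, 0, 0, 16, -5, 19, 1

end [ 0.5266 -0.0274  0.0933] 2
```

step_arm --moves '[0,0,0,16,-5,18,1,0,0,0,16,-5,19,1,0,0,0,0,0,0,1,0,0,0,0,0,0,1]'

```text
time_s: 7.9
position: [0.5267, -0.0273, 0.0934]
eef_rot: [2.551, 1.833, -0.001]
contact_force: [0.3, -1.3, -1.4]
grip_width: 0.0226
```

```bash
python3 -c "
from pp import *
s=st()
for n in('side','top'):
    p,d=vision.capture(n); cv2.imwrite(f'pics/{n}5.png',p); np.save(f'pics/{n}5.npy',d)
f=pulbox(s['position'],s['eef_rot'],dx=.001)
draw('side','5',(190,80,265,175),6,f,'pics/o5.png')
cv2.imwrite('pics/o6.png',cv2.resize(cv2.imread('pics/top5.png')[130:240,100:240],(764,600),interpolation=cv2.INTER_CUBIC))
go(20,61.5,14,step=.02,dec=1)"
```

```text
t 7.9 hook [20.2 61.2 63.6] bar@ [22.2 61.2 74.9] psi -18.62 tilt [-0.0002 -0.0006] Fped [ 1.2  0.7 -1.4] w 0.0226
0, 0, 0, 0.3, -0.2, 16.8, 1, 0.1, 0, 0.1, 0.2, -0.2, 16.8, 1, 0, 0, 0, 0.3, -0.1, 16.8, 1

end [ 0.5271 -0.0272  0.0438] 3
```

View pics/o5.png

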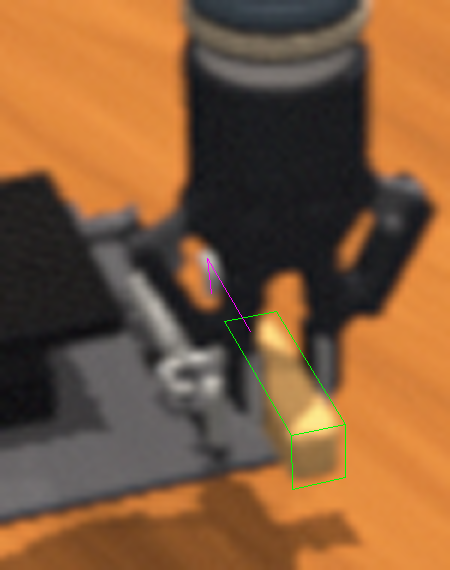

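View pics/o6.png

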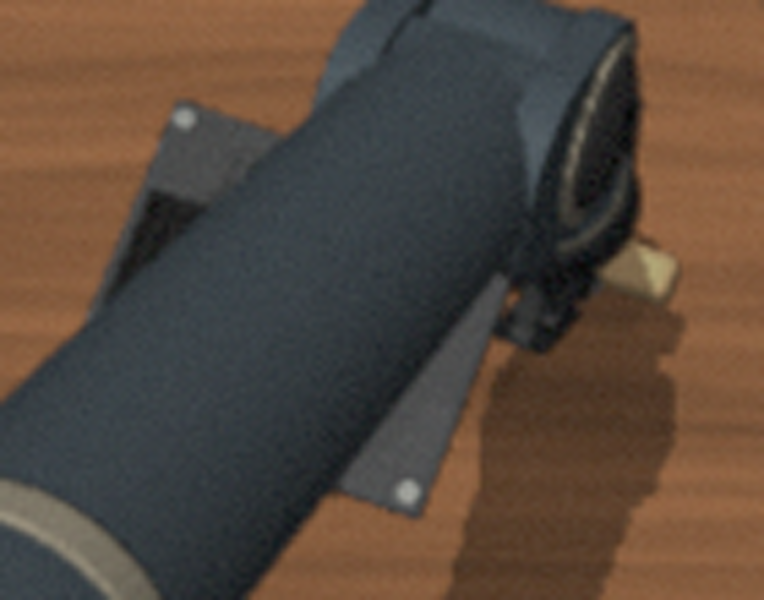

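step_arm --moves '[0,0,0,0.3,0,15,1,0,0,0,0.2,0,15,1,0,0,0,0,0,0,1,0,0,0,0,0,0,1]'

```text
time_s: 8.4
position: [0.5267, -0.0269, 0.0633]
eef_rot: [-2.552, -1.831, 0.001]
contact_force: [-0.8, 0.2, -1.4]
grip_width: 0.023
```

```bash
cat > look.py <<'E'
from pp import *
import sys
tag=sys.argv[1]; s=st(); p,d=vision.capture('side'); cv2.imwrite(f'pics/side{tag}.png',p); np.save(f'pics/side{tag}.npy',d)
f=pulbox(s['position']+np.array([.001,.005,0]),s['eef_rot'],dx=.001)
VS=np.array([.5096,.1157,np.radians(-109.0)])
def ex(dr):
    t=np.linspace(0,6.28,24)
    dr(T(VS,[((60+5.5*np.cos(q))/1000,(49+5.5*np.sin(q))/1000,.037) for q in t]),(0,0,255))
draw('side',tag,(185,85,265,175),8,f,f'pics/v{tag}.png',ex if len(sys.argv)>2 else None)
p=cv2.resize(p[85:175,185:265],None,fx=8,fy=8,interpolation=cv2.INTER_CUBIC); cv2.imwrite(f'pics/w{tag}.png',cv2.resize(np.hstack([p,cv2.imread(f'pics/v{tag}.png')]),(800,450)))
E
python3 look.py 6 1
```

```text
t 8.4 hook [19.8 61.1 33.5] bar@ [21.8 61.1 44.8] psi -18.68 tilt [-0.0004 -0.0002] Fped [ 0.1 -0.8 -1.4] w 0.023
```

View pics/w6.png

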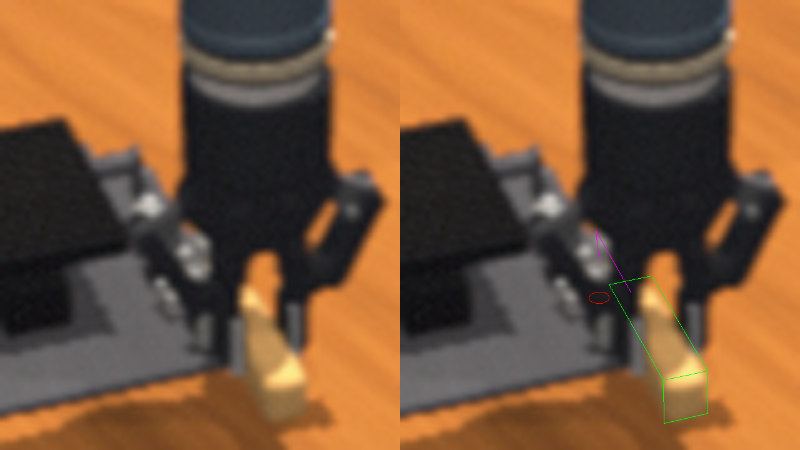

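step_arm --moves '[0,0,0,0,0.3,7,1,0,0,0,0,0,6,1,0,0,0,0,0,6,1,0,0,0,0,0,0,1,0,0,0,0,0,0,1]'

```text
time_s: 8.95
position: [0.5269, -0.0265, 0.044]
eef_rot: [-2.552, -1.832, 0.001]
contact_force: [-0.4, -0.6, -1.5]
grip_width: 0.0228
```

```bash
python3 look.py 7
```

```text
t 8.95 hook [19.3 61.1 14.2] bar@ [21.3 61.1 25.5] psi -18.64 tilt [-0.0005 -0.    ] Fped [ 0.7 -0.2 -1.5] w 0.0228
```

View pics/w7.png

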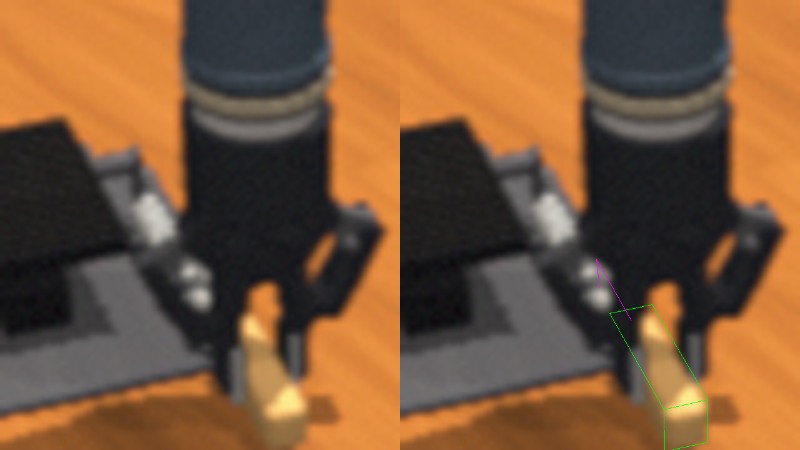

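step_arm --moves '[0,0,0,0,3,0,1,0,0,0,0,3,0,1,0,0,0,-4,0,0,1,0,0,0,-4,0,0,1,0,0,0,-4,0,0,1,0,0,0,-3,0,0,1,0,0,0,0,0,0,1,0,0,0,0,0,0,1]'

```text
time_s: 9.8
position: [0.5279, -0.0422, 0.0443]
eef_rot: [-2.551, -1.833, -0.0]
contact_force: [0.1, 3.5, -1.8]
grip_width: 0.0227
```

```bash
python3 look.py 8
```

```text
t 9.8 hook [33.9 67.2 14.5] bar@ [35.9 67.2 25.8] psi -18.62 tilt [-0.0001  0.0006] Fped [-3.3 -1.  -1.8] w 0.0227
```

View pics/w8.png

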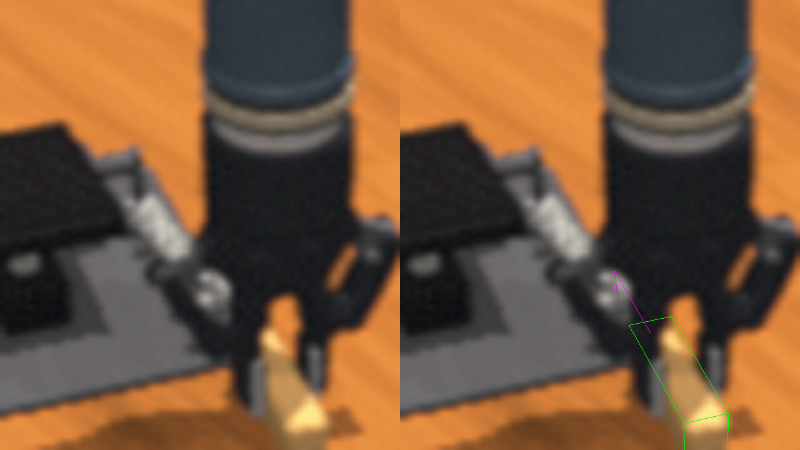

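step_arm --moves '[0,0,0,-3,0,-2,1,0,0,0,-3,0,-4,1,0,0,0,-2,-1,-5,1,0,0,0,0,-2,-5,1,0,0,0,0,-2,-5,1,0,0,0,0,0,-3,1,0,0,0,0,0,0,1,0,0,0,0,0,0,1]'

```text
time_s: 10.65
position: [0.5207, -0.048, 0.0687]
eef_rot: [-2.551, -1.833, -0.001]
contact_force: [1.0, 5.9, -1.6]
grip_width: 0.0226
```

```bash
python3 look.py 9
```

```text
t 10.65 hook [41.7 62.2 38.9] bar@ [43.7 62.2 50.2] psi -18.61 tilt [0.0006 0.0007] Fped [-5.9 -1.  -1.6] w 0.0226
```

View pics/w9.png

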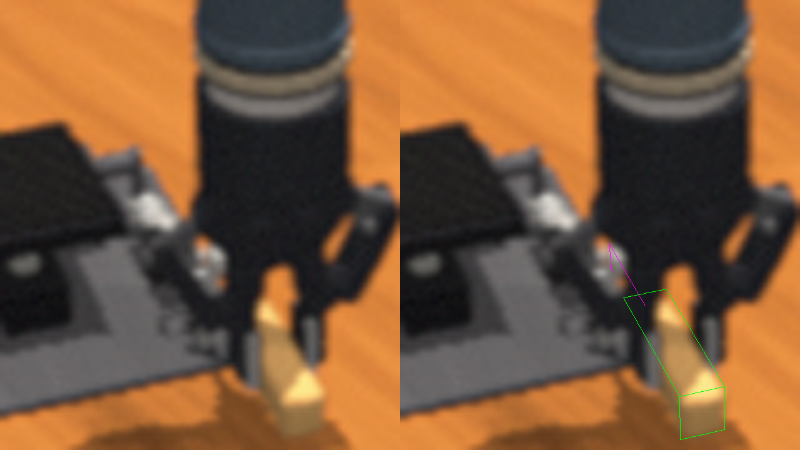

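step_arm --moves '[0,0,0,0,0,-4,1,0,0,0,-4,0,0,1,0,0,0,-4,0,0,1,0,0,0,-4,0,0,1,0,0,0,-4,0,0,1,0,0,0,-3,0,0,1,0,0,0,0,0,0,1,0,0,0,0,0,0,1]'

```text
time_s: 11.5
position: [0.5149, -0.064, 0.0725]
eef_rot: [-2.548, -1.833, -0.003]
contact_force: [1.6, 8.9, -4.0]
grip_width: 0.0226
```

```bash
python3 look.py 10
```

```text
t 11.5 hook [58.7 61.9 42.7] bar@ [60.7 61.9 54. ] psi -18.53 tilt [0.0002 0.0031] Fped [-9.  -1.3 -4. ] w 0.0226
```

View pics/w10.png

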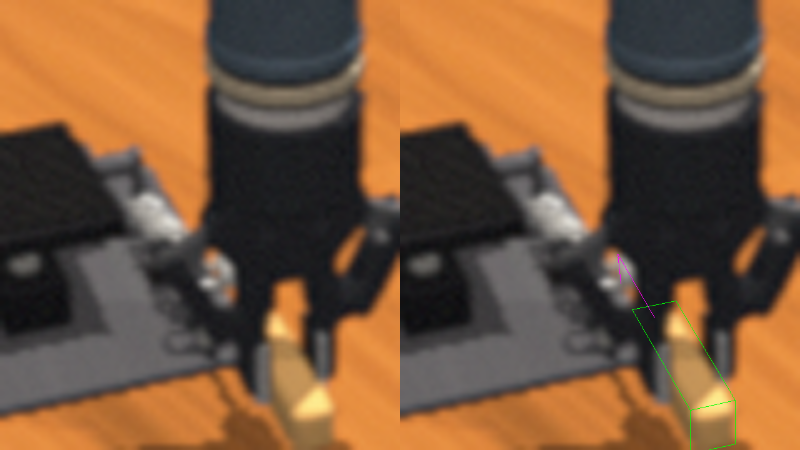

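step_arm --moves '[0,0,0,-3,0,0,1,0,0,0,-3,0,0,1,0,0,0,-3,0,0,1,0,0,0,-2,0,0,1,0,0,0,0,0,0,1,0,0,0,0,0,0,1,0,0,0,0,0,0,1]'

```text
time_s: 12.25
position: [0.5116, -0.0731, 0.0724]
eef_rot: [-2.546, -1.834, -0.005]
contact_force: [2.9, 11.7, -3.8]
grip_width: 0.0228
```

```bash
python3 look.py 11
```

```text
t 12.25 hook [68.4 61.7 42.6] bar@ [70.4 61.7 53.9] psi -18.47 tilt [0.0003 0.0046] Fped [-12.   -1.   -3.8] w 0.0228
```

View pics/w11.png

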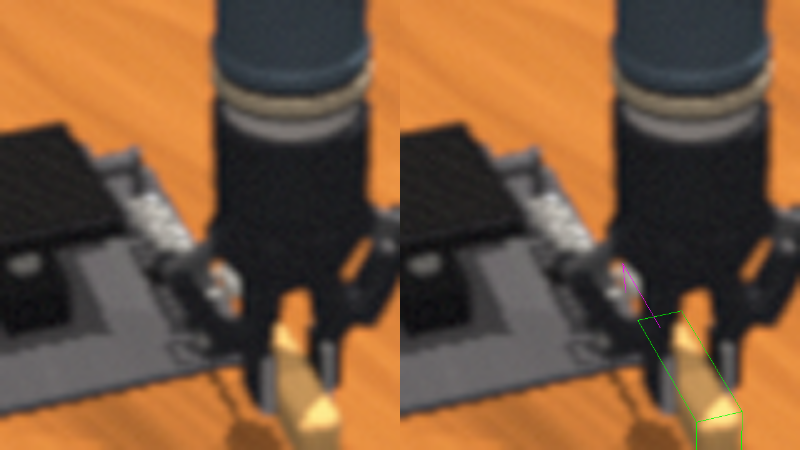

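Run:
```python
from pp import *
p=cv2.imread("pics/top0.png").astype(float).mean(2)
print(p[169:182,180:196].astype(int))
w=np.clip(p[171:179,182:191]-120,0,None); v,u=np.mgrid[171:179,182:191]
c=((u*w).sum()/w.sum(),(v*w).sum()/w.sum()); print(c,inped(V,ray("top",c,.040)),inped(V,ray("top",c,.037)))
w0=p[160:180,168:184].astype(int); print(w0)
for b in[(128,145,136,154),(170,214,178,224)]:
    w=np.clip(p[b[1]:b[3],b[0]:b[2]]-120,0,None); v,u=np.mgrid[b[1]:b[3],b[0]:b[2]]; c=((u*w).sum()/w.sum(),(v*w).sum()/w.sum()); print("screw",c,inped(V,ray("top",c,.010)))
```

```text
[[126  67  74  75  75  76  77  73  74  73  76  76  77  82  90  96]
 [100  63  72  68  77  75  74  78  74  76  77  76  72  78  83  84]
 [ 77  57  77  73  77  77  71  76  79  74  75  78  77  76  77  77]
 [ 62  57  74  75  74  75  74  75  77  76  75  78  77  76  79  76]
 [ 54  53  63  70  69  74  81  86  81  73  77  74  77  77  76  72]
 [ 48  43  44  53  58  89 132 130 103  76  74  75  77  76  73  67]
 [ 53  44  37  43  45  96 144 146 117  74  73  75  77  79  72  67]
 [ 71  60  50  43  47  71 111 119  91  60  63  70  72  77  71  68]
 [ 73  71  70  64  58  56  69  76  53  50  55  52  58  66  68  69]
 [ 75  75  77  76  68  66  60  47  46  58  60  43  52  64  67  71]
 [ 75  75  77  72  72  72  65  47  40  46  58  43  55  67  67  82]
 [ 77  78  78  77  74  75  69  51  47  59  66  73  70  64  67  86]
 [ 81  77  72  77  78  76  74  72  70  69  75  76  75  64  75  91]]
(np.float64(186.50228310502285), np.float64(174.6986301369863)) [59.8 50. ] [59.1 50.4]
[[ 76  89  91  89  88  89  90  85  87  89  88  89  89  88  90  91]
 [ 77  81  76  73  83  88  85  88  84  86  82  87  84  85  85  85]
 [ 72 
[... 671 characters left out ...]
46  50  96 125  73  59  73  75  75 104 125  62  57  74  75]
 [ 58  47  62  97 117  73  72  72  70  79  94  96  54  53  63  70]
 [ 73  67  69 101 136 124 104  83  80 105 120  73  48  43  44  53]
 [ 78  74  73  81  96  99 107 129 135 142 131  60  53  44  37  43]
 [ 74  76  74  68  70  53  75 100 106 110  89  58  71  60  50  43]
 [ 73  74  76  76  72  67  61  61  57  58  54  53  73  71  70  64]
 [ 68  74  74  78  77  75  74  70  69  62  56  67  75  75  77  76]
 [ 49  55  60  69  75  76  77  77  74  74  72  75  75  75  77  72]]
screw (np.float64(133.29807692307693), np.float64(151.39423076923075)) [-120.3   64.5]
screw (np.float64(174.2068965517241), np.float64(219.72577996715927)) [ 68.5 -80.8]
```

step_arm --moves '[0,0,0,1,0.5,4,1,0,0,0,0,0,4,1,0,0,0,0,0,3,1,0,0,0,0,0,3,1,0,0,0,0,0,0,1,0,0,0,0,0,0,1]'

```text
time_s: 12.9
position: [0.5126, -0.0725, 0.0585]
eef_rot: [-2.546, -1.834, -0.005]
contact_force: [2.9, 11.7, -2.1]
grip_width: 0.0227
```

```bash
python3 -c "
from pp import *
st()"
```

```text
t 12.9 hook [67.5 62.4 28.7] bar@ [69.5 62.4 40. ] psi -18.47 tilt [0.0004 0.0044] Fped [-12.   -1.   -2.1] w 0.0227
```

step_arm --moves '[0,0,0,0,0,3,1,0,0,0,0,0,3,1,0,0,0,0,0,3,1,0,0,0,0,0,0,1,0,0,0,0,0,0,1]'

```text
time_s: 13.4
position: [0.5127, -0.0725, 0.0497]
eef_rot: [-2.547, -1.834, -0.005]
contact_force: [2.0, 11.8, -2.2]
grip_width: 0.0226
```

```bash
python3 look.py 12
```

```text
t 13.4 hook [67.4 62.6 19.9] bar@ [69.4 62.6 31.2] psi -18.47 tilt [0.0007 0.0044] Fped [-11.8  -1.9  -2.2] w 0.0226
```

View pics/w12.png

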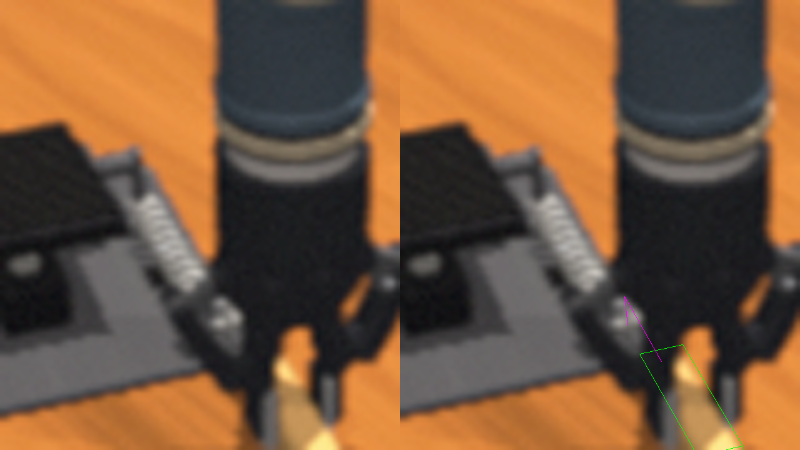

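step_arm --moves '[0,0,0,0,0,3,1,0,0,0,0,0,2,1,0,0,0,1,0,0,1,0,0,0,1,0,0,1,0,0,0,1,0,0,1,0,0,0,0,0,0,1,0,0,0,0,0,0,1]'

```text
time_s: 14.15
position: [0.5138, -0.0699, 0.0448]
eef_rot: [-2.547, -1.834, -0.005]
contact_force: [1.6, 11.7, -0.3]
grip_width: 0.0229
```

```bash
python3 -c "
from pp import *
st()"
```

```text
t 14.15 hook [64.7 62.7 15. ] bar@ [66.7 62.7 26.3] psi -18.47 tilt [0.0011 0.0041] Fped [-11.6  -2.2  -0.3] w 0.0229
```

step_arm --moves '[0,0,0,1,0,0,1,0,0,0,1,0,0,1,0,0,0,0,0,0,1,0,0,0,0,0,0,1]'

```text
time_s: 14.55
position: [0.5143, -0.0683, 0.0449]
eef_rot: [-2.547, -1.834, -0.005]
contact_force: [1.7, 10.0, -1.9]
grip_width: 0.0227
```

```bash
python3 -c "
from pp import *
st()"
```

```text
t 14.55 hook [63.  62.8 15.1] bar@ [65.  62.8 26.4] psi -18.49 tilt [0.001  0.0038] Fped [-10.   -1.6  -1.9] w 0.0227
```

step_arm --moves '[0,0,0,1,0,0,1,0,0,0,1,0,0,1,0,0,0,1,0,0,1,0,0,0,0,0,0,1,0,0,0,0,0,0,1]'

```text
time_s: 15.05
position: [0.5145, -0.0675, 0.0449]
eef_rot: [-2.55, -1.833, -0.002]
contact_force: [0.7, 6.3, -0.8]
grip_width: 0.0228
```

```bash
python3 look.py 13
```

```text
t 15.05 hook [62.2 62.7 15.1] bar@ [64.2 62.7 26.4] psi -18.57 tilt [0.0003 0.0015] Fped [-6.2 -1.4 -0.8] w 0.0228
```

View pics/w13.png

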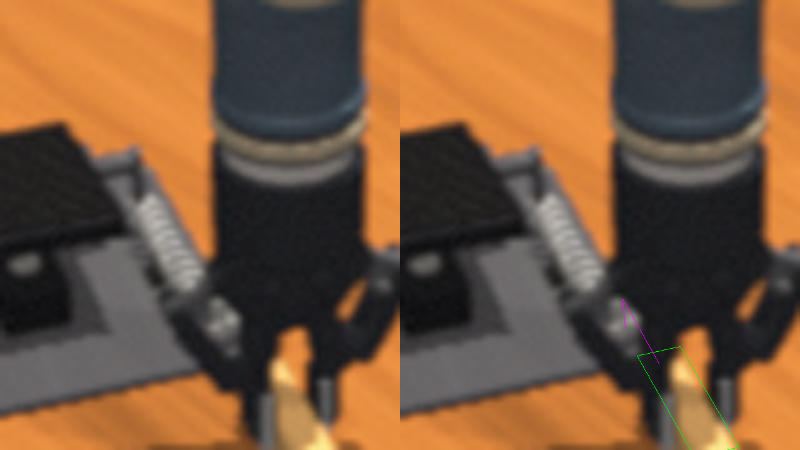

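step_arm --moves '[0,0,0,1,0,0,1,0,0,0,1,0,0,1,0,0,0,1,0,0,1,0,0,0,1,0,0,1,0,0,0,0,0,0,1,0,0,0,0,0,0,1]'

```text
time_s: 15.7
position: [0.5156, -0.0655, 0.0443]
eef_rot: [2.552, 1.831, -0.001]
contact_force: [-0.3, -0.2, -0.8]
grip_width: 0.0226
```

```bash
python3 -c "
from pp import *
st()"
```

```text
t 15.7 hook [59.9 63.1 14.5] bar@ [61.9 63.1 25.8] psi -18.68 tilt [ 0.0001 -0.0007] Fped [ 0.3 -0.2 -0.8] w 0.0226
```

step_arm --moves '[0,0,0,1,0,0,1,0,0,0,1,0,0,1,0,0,0,1,0,0,1,0,0,0,0,0,-2,1,0,0,0,0,0,-2,1,0,0,0,0,0,0,1,0,0,0,0,0,0,1]'

```text
time_s: 16.4
position: [0.5167, -0.062, 0.0484]
eef_rot: [2.552, 1.832, 0.0]
contact_force: [0.7, -0.2, -1.4]
grip_width: 0.0226
```

```bash
python3 -c "
from pp import *
st()"
```

```text
t 16.4 hook [56.2 62.9 18.6] bar@ [58.2 62.9 29.9] psi -18.64 tilt [0.0003 0.0001] Fped [-0.   0.7 -1.4] w 0.0226
```

Force is only the puller's weight. I'll lift in small steps and watch Fz.

step_arm --moves '[0,0,0,-0.5,0,-2,1,0,0,0,0,0,-2,1,0,0,0,0,0,-2,1,0,0,0,0,0,-2,1,0,0,0,0,0,0,1]'

```text
time_s: 16.9
position: [0.5167, -0.0624, 0.0566]
eef_rot: [2.552, 1.832, 0.001]
contact_force: [0.5, -0.4, -1.8]
grip_width: 0.0228
```

```bash
python3 -c "
from pp import *
st()"
```

```text
t 16.9 hook [56.7 63.1 26.8] bar@ [58.7 63.1 38.1] psi -18.63 tilt [0.0007 0.0001] Fped [ 0.3  0.6 -1.8] w 0.0228
```

step_arm --moves '[0,0,0,0,0,-3,1,0,0,0,0,0,-3,1,0,0,0,0,0,-3,1,0,0,0,0,0,0,1]'

```text
time_s: 17.3
position: [0.5168, -0.0625, 0.0658]
eef_rot: [2.551, 1.832, 0.001]
contact_force: [-0.5, 0.5, -0.6]
grip_width: 0.0227
```

```bash
python3 look.py 14
```

```text
t 17.3 hook [56.7 63.2 36. ] bar@ [58.7 63.2 47.3] psi -18.64 tilt [0.001  0.0001] Fped [-0.3 -0.7 -0.6] w 0.0227
```

View pics/w14.png

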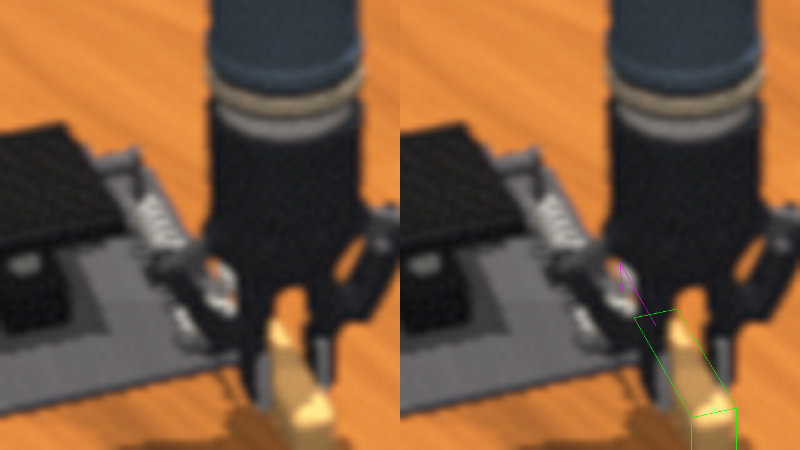

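step_arm --moves '[0,0,0,0,0,-10,1,0,0,0,0,0,-20,1,0,0,0,-10,0,-20,1,0,0,0,-40,10,0,1,0,0,0,-45,10,0,1,0,0,0,-45,10,0,1,0,0,0,-45,0,0,1,0,0,0,0,0,0,1,0,0,0,0,0,0,1]'

```text
time_s: 18.25
position: [0.4851, -0.2487, 0.1157]
eef_rot: [2.555, 1.828, 0.0]
contact_force: [0.5, 1.3, -1.9]
grip_width: 0.0228
```

```bash
python3 -c "
from pp import *
s=st(); print(s['position'])
for n in('side','top'):
    p,d=vision.capture(n); cv2.imwrite(f'pics/{n}15.png',p)
    print(n,[(np.round(r['at'],3).tolist(),round(r['conf'],2)) for r in spotter.find_in('loop_bar',n)])
a=cv2.resize(cv2.imread('pics/side15.png')[95:175,150:250],(500,400),interpolation=cv2.INTER_CUBIC)
b=cv2.resize(cv2.imread('pics/top15.png')[140:230,105:205],(444,400),interpolation=cv2.INTER_CUBIC)
cv2.imwrite('pics/z15.png',cv2.resize(np.hstack([a,b]),(800,339))); cv2.imwrite('pics/full15.png',np.vstack([cv2.imread('pics/side15.png')[60:300]]))
"
```

```text
t 18.25 hook [243.1  93.3  85.9] bar@ [245.1  93.3  97.2] psi -18.84 tilt [ 0.0001 -0.    ] Fped [-1.4  0.1 -1.9] w 0.0228
[ 0.48506782 -0.24865069  0.11571186]
side []
top [([0.5, 0.122, 0.029], 0.59)]
```

View pics/z15.png

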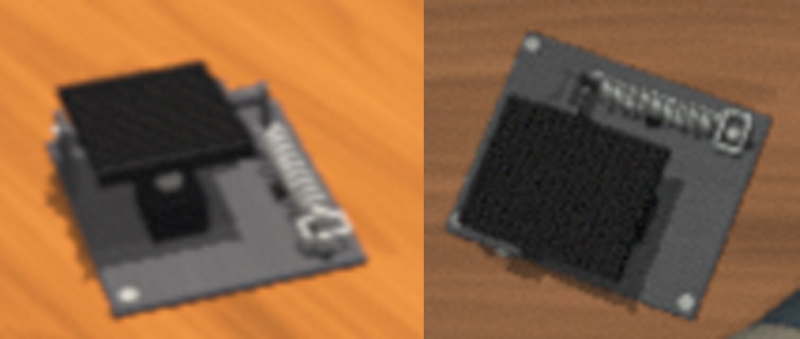

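View pics/full15.png

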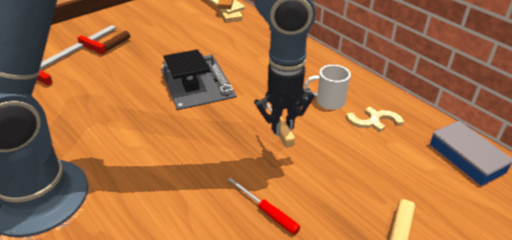

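```bash
python3 -c "
from plan import *
plan([(.470,-.366,.10,-13.6),(.470,-.366,.04,-13.6)],1,step=.035,dec=1)"
```

```text
0, 0, -1.2, -29.9, 5.6, 3.8, 1, 0, 0, -1.2, -30, 5, 3.8, 1, 0, 0, -1.2, -30.1, 4.4, 3.7, 1, 0, -0.1, -1.3, -30.1, 3.8, 3.8, 1, 0, 0, 0, 0, 0, 30, 1, 0, 0, 0, 0, 0, 30, 1

end [ 0.47  -0.366  0.04 ] 6
```

step_arm --moves '[0,0,-1.2,-30,5.6,4,1,0,0,-1.2,-30,5,4,1,0,0,-1.2,-30,4.4,4,1,0,0,-1.3,-30,3.8,4,1,0,0,0,0,0,30,1,0,0,0,0,0,24,1,0,0,0,0,0,0,1,0,0,0,0,0,0,1]'

```text
time_s: 19.25
position: [0.4696, -0.3667, 0.0453]
eef_rot: [-2.469, -1.942, 0.0]
contact_force: [0.4, -0.5, -1.1]
grip_width: 0.0228
```

```bash
python3 -c "
from plan import *
s=arm.sense(); print(s['position'],s['eef_rot'],s['contact_force'])"
```

```text
[ 0.46964155 -0.36668451  0.04528605] [-2.46869874e+00 -1.94171486e+00  2.16188505e-05] [ 0.41103039 -0.48796705 -1.12139207]
```

step_arm --moves '[0,0,0,0,0,4,1,0,0,0,0,0,3,1,0,0,0,0,0,2,1,0,0,0,0,0,2,1,0,0,0,0,0,0,1,0,0,0,0,0,0,1]'

```text
time_s: 19.85
position: [0.469, -0.3677, 0.0343]
eef_rot: [-2.471, -1.94, -0.0]
contact_force: [0.9, -0.5, -1.6]
grip_width: 0.0228
```

step_arm --moves '[0,0,0,0,0,1,1,0,0,0,0,0,1,1,0,0,0,0,0,0,1,0,0,0,0,0,0,1]'

```text
time_s: 20.25
position: [0.4691, -0.3678, 0.0335]
eef_rot: [2.471, 1.94, 0.001]
contact_force: [-2.6, 1.9, 7.9]
grip_width: 0.0224
```

step_arm --moves '[0,0,0,0,0,-1,1,0,0,0,0,0,0,0.4,0,0,0,0,0,0,0,0,0,0,0,0,0,-0.5,0,0,0,0,0,0,-1,0,0,0,0,0,0,-1,0,0,0,0,0,0,-1,0,0,0,0,0,-15,-1,0,0,0,0,0,-25,-1,0,0,0,0,0,-40,-1,0,0,0,0,0,-40,-1,0,0,0,0,0,-40,-1]'

```text
time_s: 21.45
position: [0.4687, -0.3678, 0.1959]
eef_rot: [2.471, 1.939, 0.0]
contact_force: [1.6, 0.2, -0.3]
grip_width: 0.0848
```

step_arm --moves '[0,0,0,-45,0,-10,-1,0,0,0,-45,0,0,-1,0,0,0,-45,0,0,-1,0,0,0,-45,0,0,-1,0,0,0,0,0,0,-1]'

```text
time_s: 21.95
position: [0.4208, -0.5495, 0.2049]
eef_rot: [2.478, 1.926, -0.009]
contact_force: [-1.6, 0.1, -1.3]
grip_width: 0.0851
```

Run:
```python
from pp import *
s=arm.sense(); print(s['time_s'],s['position'])
for n in('side','top'):
    p,d=vision.capture(n); cv2.imwrite(f'pics/{n}16.png',p); np.save(f'pics/{n}16.npy',d)
    for t in("mug","screwdriver","scroll","puller","loop_bar"):
        print(n,t,[(np.round(r["at"],3).tolist(),round(r["conf"],2)) for r in spotter.find_in(t,n)][:4])
a=cv2.resize(cv2.imread('pics/side16.png')[95:175,150:250],(500,400),interpolation=cv2.INTER_CUBIC)
b=cv2.resize(cv2.imread('pics/top16.png')[145:195,140:205],(520,400),interpolation=cv2.INTER_CUBIC)
cv2.imwrite('pics/z16.png',cv2.resize(np.hstack([a,b]),(800,314)))
C=cloud('side',np.load('pics/side16.npy'))
```

```text
21.95 [ 0.42082836 -0.54951976  0.20492906]
side mug [([0.727, -0.165, 0.062], 0.56)]
side screwdriver [([0.36, -0.37, 0.02], 0.82)]
side scroll [([0.738, -0.272, 0.012], 0.71)]
side puller [([0.152, -0.335, 0.034], 0.97), ([0.468, -0.367, 0.027], 0.86), ([0.509, -0.569, 0.038], 0.6), ([0.554, 0.082, 0.029], 0.41)]
side loop_bar []
top mug [([0.757, -0.162, 0.046], 0.86)]
top screwdriver [([0.36, -0.356, 0.024], 0.81)]
top scroll [([0.776, -0.293, 0.011], 0.69)]
top puller [([0.532, -0.548, 0.036], 0.86), ([0.47, -0.357, 0.028], 0.56)]
top loop_bar [([0.759, -0.163, 0.05], 0.36)]
```

View pics/z16.png

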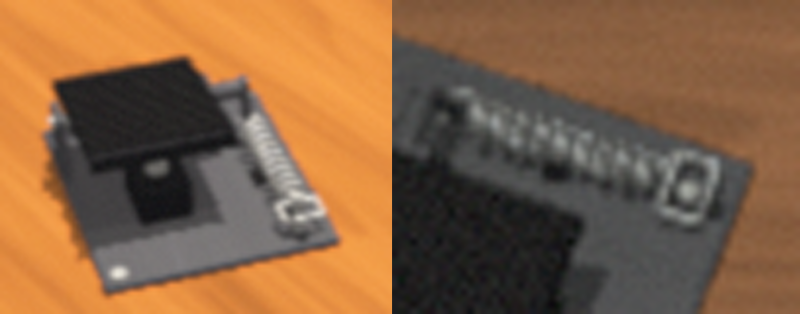

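View pics/side16.png

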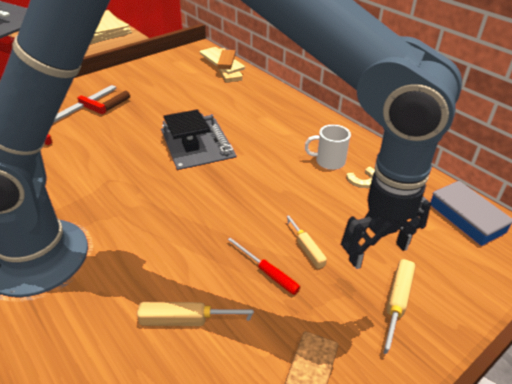

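View pics/top16.png

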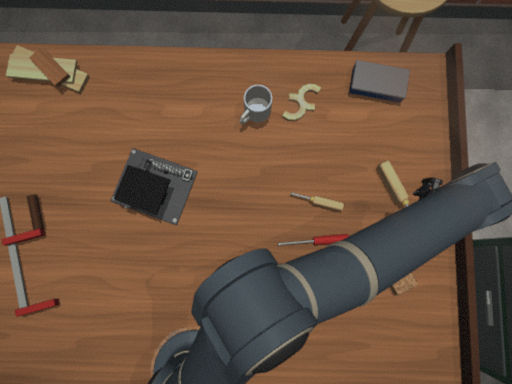

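```bash
python3 -c "
from plant import workorder
print(workorder.hand_in())"
```

```text
the job is handed in; nothing more can be done
None
```

The return spring is back on the anchor post and holding the treadle up. The puller is lying flat on the bench, well clear of the pedal, and the job is handed in at about 22 s of the 69 s allowed.

**What I did:** I took the smallest of the three pullers (about 153 mm long; the other two are about 216 mm). I caught the loop and drew it out until the pull read about 12 N, which is roughly 36–38 mm of stretch. Then I lowered it over the head to about 26 mm above the bench and eased back until the post carried the load. With the pull reading zero, I unhooked and lifted clear. The highest wrist reading was about 12.5 N.

**Last checks:**
- **Loop and treadle:** the top picture shows the post head inside the loop with the spring still stretched, and the side picture shows the treadle up. The bar's final height was not measured directly. It comes from where the hook was when the post took the load.
- **Puller:** it lies back about where it started.
- **Mug, screwdriver and scroll:** the mug and scroll read within 5 mm of their start in the top picture. The screwdriver read 9 mm off there but only 2 mm off in the side picture, so I take it as unmoved.

**Disagreements:**
- **Cameras:** they differed by about 5 mm on where the pedal stands. I trusted the top one because it matched the gripped puller.
- **Scroll:** the side picture put it about 40 mm off because the arm was covering part of it.
- **Loop bar:** the detector did not find it at the end.

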